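# Gauge the mortised boards and put them on show

## Robot

A 6-joint arm with a two-finger parallel gripper is mounted at the origin on the work surface. World frame = base frame: x ahead of the robot, y to its left, z up, the work surface at z = 0. Lengths are in m, angles in rad, forces in N, time in s.
With the tool pointing down it reaches from about 0.375 to 0.9 m from the base axis. Payload 3.1 kg.
Tool frame: the origin (TCP) lies midway between the tips of the shut fingers; the grasp point (between the pads) lies 19 mm behind it; z points along the fingers, y is the line along which they close (so a half turn about z gives the same grasp; the last joint's range is limited). The gripper opens to 87 mm and grips with 3 to 60 N. Pads are 19 mm wide; open, the fingers measure 117 mm over their backs; the gripper's body (75 mm by 190 mm) begins 51 mm behind the grasp point.
Start: joints at [1.071, 0.527, 1.433, -0, 1.181, -0.178], TCP at [0.197, 0.593, 0.223] pointing down, gripper open.
Joint ranges: [-3.08, 3.08], [-0.75, 2.2], [0.22, 2.44], [-1.43, 4.57], [0, 2.65], [-2.85, 2.85]. Speed limits (rad/s): [2.79, 2.79, 3.14, 3.14, 3.14, 3.14].

## Interface

Orientations are given as a unit quaternion [x, y, z, w].
In Python, from rig import robot gives the robot as it stands. The module is installed in compiled form; this text tells all that it offers.
- The arm moves only by the tool play_rows, never from a script. Its arguments are lists of equal length, an entry for each row: "gripper": the closure, from -1 (fully open) to 1 (shut); "delta_pos": the shift along the tool's x, y, z in cm, a list of three; "turn": the turn, a rotation vector about the tool's x, y, z in rad, a list of three. A call has 1 to 12 rows; each row is the pose to reach, as a shift and turn from the pose commanded when the call began, along the tool's axes at that moment; what a row does not reach only later rows make up. A row lasts 1/8 s, in which the tool goes at most 62.5 mm and 10.7 degrees, less where a joint would pass 70% of its speed; a pose out of reach is approached as far as the arm can. A call with a gripper value outside its range is refused whole. The fingers move at their own pace and stop on an object; "squeeze" is the grip in N (left out, the last holds). Time passes only in rows, so rows that repeat a pose let the fingers close. It gives the time, the measured TCP pose, the force, the opening and the grip force at its end, in the units of the state.
- robot.get_obs(): the state, without advancing time (a new reading comes with each control period).
- robot.camera(name): name is "scene" or "top"; returns a dict with "color" (400x640x3 uint8, red, green, blue), "vfov" (degrees; the focal length in pixels is half the picture's height over the tangent of half this angle, whatever the lens; pixels are square), "cx", "cy" (the principal point, pixels), "R" (3x3) and "t" (3): a world point X has camera coordinates R X + t. Camera axes: x right, y down, z forward; pixel columns grow to the right and rows downward; lengths in m; the calibration is good to about 2 mm. A picture is of the moment at which its call begins. There is no depth.
- robot.hand_in(): hands the job in; it is judged then, once.
The state is a dict: "time": time; "q": joint angles; "joint_velocities": joint speeds; "joint_torque": joint torques, N m; "position": TCP position; "tool_rot": TCP orientation; "ft_force": force on the tool from outside, world axes, zero at the start; "moment": the same for the moment, N m; "grip_width": finger opening in m; "grip_force": force on a finger pad.
Only numpy, scipy, OpenCV 4.12 (cv2) and the standard library are available. Lean on these libraries where they do the work, as an engineer would, in place of code of your own. Each camera call takes 0.05 s, during which the arm holds its last target. There are 200 camera calls.

## Task

Check every mortised practice board in the rack with the mortise gauge, one after another from left to right as the robot sees them: push the gauge's blade down into the mortise of the standing board until the shoulder sits on the top edge, pause there for a moment, and draw it out again. Park the gauge blade-down, fully home, in its slotted block again, and lean all the boards side by side on the show ledge, mortise up, each with its foot on the plank behind the lip and its back resting on the rail. Leave the other things on the bench alone.

Things in the scene. Friction and masses are not known exactly. Their poses are not given: they have to be found in the camera images.
- rack: Low grey laminate rack fixed on the robot's left: base 110 x 320 x 10 mm. Five upright places along its y axis at y = +136, +68, 0, -68, -136 mm, each a 23 mm gap between two cheeks whose tops are 70 mm over the bench. Origin: centre of its underside; z up; its +y end is the left end as the robot sees it.
- ledge: Fixed wooden show ledge: plank 120 (x) x 420 (y) x 10 mm; lip from x = +34 to +46 mm, top at z = 30; on the robot's side a rail along y, its face at x = -17 mm, top at z = 85. A board stands on the plank between them and leans its back on the rail, top towards the robot, at 20 to 24 degrees. Origin: centre of underside; +x away from the robot, from rail to lip; z up.
- gauge_block: Loose dark wooden block 100 (x) x 70 (y) x 60 mm high with a slot in its top, 50 mm (along x) by 7.5 mm (along y), 50 mm deep: where the gauge is parked. Origin: centre of its underside; z up.
- gauge_block_top (a point): Centre of the mouth of the slot in the gauge block's top face (60 mm above its origin); axes as the block's.
- gauge: Mortise gauge: flat steel blade 44 (x) x 4 (y) mm, 42 mm long, pointing down from a wooden handle 60 (x) x 24 (y) x 70 mm high with a brass band. The flat underside of the handle is the shoulder. Origin: centre of the shoulder; blade to z = -42, handle to z = +70 mm. It starts parked, blade down, in the gauge block.
- board_1: Pale wooden practice board, 80 mm wide (x), 20 mm thick (y), 130 mm tall (z), 140 g, at the start standing upright in the leftmost place of the rack (may be absent). In its top edge it has a mortise 50 mm (along x) by 7.5 mm (along y), 50 mm deep. Origin: centre of its foot; z towards the mortise.
- board_1_top (a point): Centre of the mortise's mouth in the top edge of board_1 (130 mm above its origin); axes as the board's.
- board_2: Pale wooden practice board, 80 mm wide (x), 20 mm thick (y), 130 mm tall (z), 140 g, at the start standing upright in the second from the left place of the rack (may be absent). In its top edge it has a mortise 50 mm (along x) by 7.5 mm (along y), 50 mm deep. Origin: centre of its foot; z towards the mortise.
- board_2_top (a point): Centre of the mortise's mouth in the top edge of board_2 (130 mm above its origin); axes as the board's.
- board_3: Pale wooden practice board, 80 mm wide (x), 20 mm thick (y), 130 mm tall (z), 140 g, at the start standing upright in the middle place of the rack (may be absent). In its top edge it has a mortise 50 mm (along x) by 7.5 mm (along y), 50 mm deep. Origin: centre of its foot; z towards the mortise.
- board_3_top (a point): Centre of the mortise's mouth in the top edge of board_3 (130 mm above its origin); axes as the board's.
- board_4: Pale wooden practice board, 80 mm wide (x), 20 mm thick (y), 130 mm tall (z), 140 g, at the start standing upright in the fourth from the left place of the rack (may be absent). In its top edge it has a mortise 50 mm (along x) by 7.5 mm (along y), 50 mm deep. Origin: centre of its foot; z towards the mortise.
- board_4_top (a point): Centre of the mortise's mouth in the top edge of board_4 (130 mm above its origin); axes as the board's.
- board_5: Pale wooden practice board, 80 mm wide (x), 20 mm thick (y), 130 mm tall (z), 140 g, at the start standing upright in the rightmost place of the rack (may be absent). In its top edge it has a mortise 50 mm (along x) by 7.5 mm (along y), 50 mm deep. Origin: centre of its foot; z towards the mortise.
- board_5_top (a point): Centre of the mortise's mouth in the top edge of board_5 (130 mm above its origin); axes as the board's.
- bowl: Turned wooden bowl, 120 mm across, 60 mm high; not part of the job, leave alone. Origin: centre of its underside, z up.
- pot: Small turned lidded pot, 64 mm across, 90 mm high; not part of the job, leave alone. Origin: centre of its underside, z up.
- goblet: Turned dark goblet, 60 mm across, 110 mm high; not part of the job, leave alone. Origin: centre of its underside, z up.
- glue: White glue bottle, 64 mm across, 160 mm high; not part of the job, leave alone. Origin: centre of its underside, z up.
- screwdriver: Screwdriver lying on the bench; not part of the job, leave alone. Origin: on its axis, at the underside of the tool, z up.
- mallet: Wooden mallet lying on the bench; not part of the job, leave alone. Origin: on its axis, at the underside of the tool, z up.
Mind the look-alikes: they are no part of the job. What is shaped like the board_3 but purple is not meant. Leave any red look-alike of the board_5 alone.

How it is judged:
By the outcome, as a careful person would: the job done as asked, in the order asked, and still so for the second after the job is handed in, with the robot touching nothing.
Of board_1, board_2, board_3, board_4, board_5 only 3 to 4 are there at a start; the rules pass over those that are not, and their reading is None.
At some moment in a run one of gauge_block may be knocked a few centimetres aside while the robot is not near it.
It also fails if it takes over 210 s, if anything falls off the work surface, if the arm or the gripper's body presses on something with over 40 N, if the wrist force passes 120 N, or if a joint passes its speed limit or range.

## Working session

There is one attempt and no reset: what is moved stays moved. The work goes in short steps, Python scripts to look and compute and a tool call to move; the robot and the scene stay as the last step left them, time stands still between calls to the robot, and variables do not carry over. Pictures are saved under pics/ and viewed, at most 14 in all, crops included, and the job is handed in when it is done.

Besides the shell and the picture viewer there is one more tool, called after "Emit:" as a command line: name --argument value ..., lists and objects as JSON in quotes. play_rows: Moves the arm, as the interface text tells. Its arguments: {"type":"object","properties":{"gripper":{"type":"array","items":{"type":"number"}},"delta_pos":{"type":"array","items":{"type":"array","items":{"type":"number"}}},"turn":{"type":"array","items":{"type":"array","items":{"type":"number"}}},"squeeze":{"type":"number"}},"required":["gripper","delta_pos","turn"]}

```bash
ls; mkdir -p pics
python3 - <<'E'
from rig import robot
import cv2
for n in("scene","top"):
    c=robot.camera(n); cv2.imwrite(f"pics/{n}0.png",c["color"][:,:,::-1]); print(n,c["vfov"],c["cx"],c["cy"],c["R"],c["t"])
print(robot.get_obs())
E
```

```text
pics
scene 50.3636742429994 321.2721583168027 186.60944829878096 [[ 0.03504227  0.99937751  0.00407768]
 [ 0.63734848 -0.01920491 -0.77033635]
 [-0.76977851  0.02959324 -0.63762472]] [-0.15118924 -0.2738094   1.62036444]
top 48.5833673231984 319.1332215221464 202.67232830855335 [[ 0.00940929 -0.9999313  -0.00698939]
 [-0.98840837 -0.00824123 -0.1515948 ]
 [ 0.15152678  0.00833477 -0.98841801]] [0.12559848 0.54806219 1.38627934]
{'time': 0.1, 'q': array([ 1.07148359e+00,  5.28372840e-01,  1.43375651e+00, -7.09762453e-07,
        1.18143229e+00, -1.78499133e-01]), 'joint_velocities': array([-4.75836681e-04, -1.36064511e-03, -3.52828455e-03,  1.13086977e-06,
        6.43158975e-05, -2.65461315e-03]), 'joint_torque': array([-1.00376237e-03, -4.40989673e+01, -1.77149713e+01,  6.34321547e-02,
        5.33908547e-02, -5.40663791e-05]), 'position': array([0.19673758, 0.59253309, 0.22167535]), 'tool_rot': array([ 1.59719587e-01,  9.87161934e-01, -9.28599381e-04, -3.26989233e-04]), 'ft_force': array([-0.02383809, -0.06845654, -0.30560463]), 'moment': array([ 0.04181127,  0.03641629, -0.0025529 ]), 'grip_force': 0.0, 'grip_width': 0.08719859528780581}
```

View pics/scene0.png

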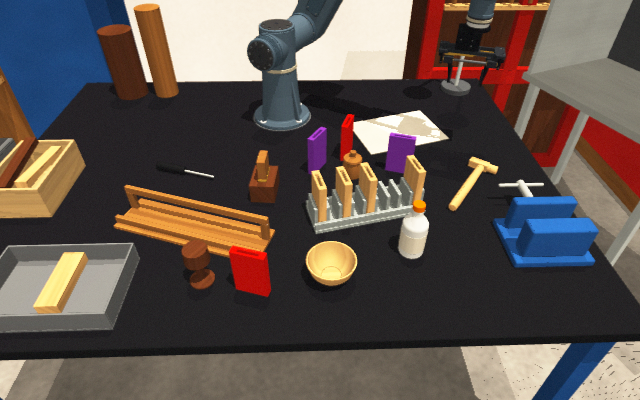

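View pics/top0.png

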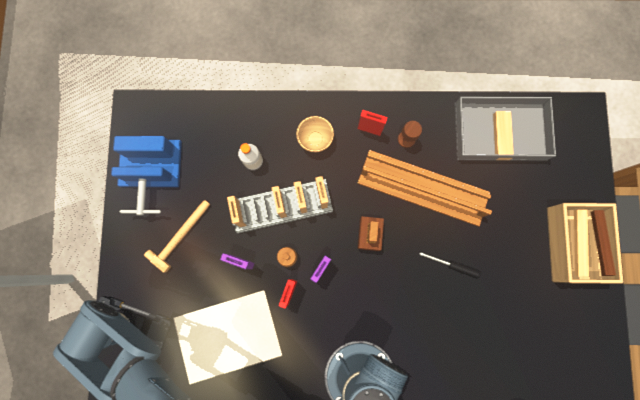

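Both cameras face the bench: the scene view looks back towards the robot, and in the top view +x is up and +y is left. The rack (top view, 283,205) holds four boards at columns 236, 279, 300 and 322, so place 2 is empty. The gauge and its block are at (372,233) and the ledge is at (425,187).

```bash
cat > h.py <<'E'
import numpy as np, cv2
from rig import robot
from scipy.spatial.transform import Rotation as Ro
def cam(n):
    c=robot.camera(n); c["f"]=200/np.tan(np.radians(c["vfov"]/2)); return c
def ray(c,uv,z):
    uv=np.atleast_2d(uv).astype(float)
    d=np.c_[(uv[:,0]-c["cx"])/c["f"],(uv[:,1]-c["cy"])/c["f"],np.ones(len(uv))]@c["R"]
    o=-c["R"].T@c["t"]; return o+d*((z-o[2])/d[:,2])[:,None]
def proj(c,X):
    p=np.atleast_2d(X)@c["R"].T+c["t"]; return np.c_[p[:,0]/p[:,2]*c["f"]+c["cx"],p[:,1]/p[:,2]*c["f"]+c["cy"]]
def down(yaw,lean=0):
    """tool pointing down; tool y axis at world angle yaw; lean tilts about tool y... see use"""
    y=np.array([np.cos(yaw),np.sin(yaw),0]); z=np.array([0,0,-1.]); x=np.cross(y,z)
    return Ro.from_matrix(np.c_[x,y,z])
def go(*wps):
    "wps: (world tcp pos, Rotation) -> delta cm, turn from present measured pose"
    o=robot.get_obs(); R0=Ro.from_quat(o["tool_rot"]); p0=o["position"]
    for p,R in wps:
        r=R0.inv()*R; v=r.as_rotvec()
        d=R0.inv().apply(np.array(p)-p0)*100
        print("d",np.round(d,2),"turn",np.round(v,3),"rows>=",int(np.ceil(max(np.linalg.norm(d)/6.25,np.degrees(np.linalg.norm(v))/10.7))))
def st():
    o=robot.get_obs(); R=Ro.from_quat(o["tool_rot"]).as_matrix()
    print("t%.2f"%o["time"],"p",np.round(o["position"],4),"yawY %.2f"%np.degrees(np.arctan2(R[1,1],R[0,1])),"z",np.round(R[:,2],3),"F",np.round(o["ft_force"],1),"w %.4f g %.1f"%(o["grip_width"],o["grip_force"]),"q",np.round(o["q"],2))
E
python3 - <<'E'
from h import *
c=cam("top"); im=c["color"][:,:,::-1].copy()
a=cv2.resize(im[170:275,220:400],None,fx=4.4,fy=4.4,interpolation=cv2.INTER_CUBIC)
cv2.imwrite("pics/topcrop.png",a)
s=cam("scene"); im=s["color"][:,:,::-1]
cv2.imwrite("pics/scenecrop.png",cv2.resize(im[140:260,110:440],None,fx=2.4,fy=2.4,interpolation=cv2.INTER_CUBIC))
E
```

```text
(no output)
```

View pics/topcrop.png

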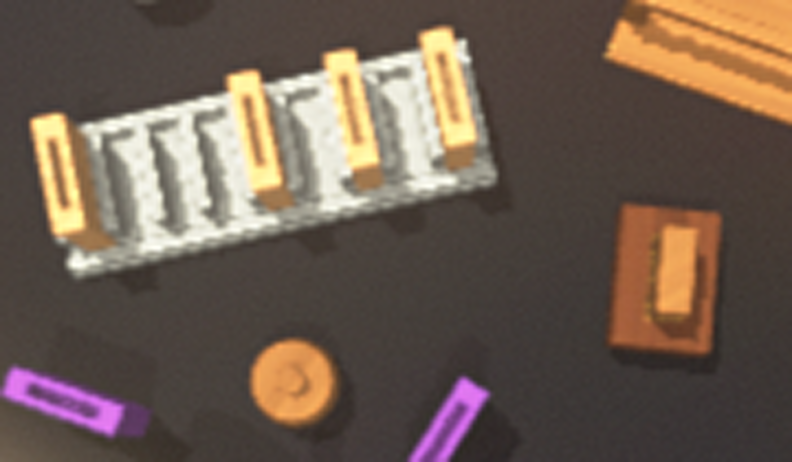

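View pics/scenecrop.png

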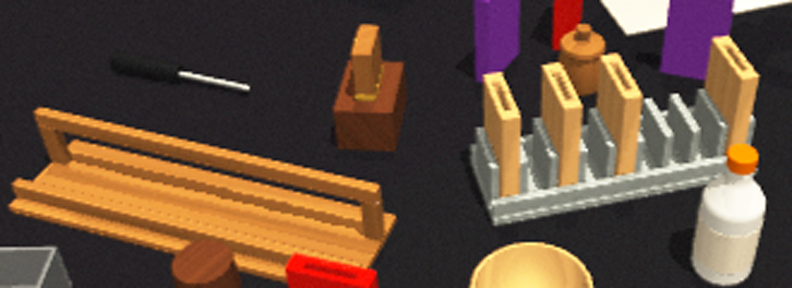

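The crops show the four board tops with their slots, light and easy to separate. The gauge handle top is at crop (676,270) on the block, and the rail of the ledge is a bar on end posts.

```bash
cat > m.py <<'E'
from h import *
K=6
def mean(n,k=4):
    cs=[cam(n) for _ in range(k)]; c=cs[0]; c["im"]=np.mean([x["color"].astype(float) for x in cs],0); return c
def rects(c,roi,maskf,z,amin=20):
    u0,v0,u1,v1=roi
    im=cv2.resize(c["im"][v0:v1,u0:u1].astype(np.float32),None,fx=K,fy=K,interpolation=cv2.INTER_CUBIC)
    m=maskf(im).astype(np.uint8)
    out=[]
    for k in cv2.findContours(m,cv2.RETR_EXTERNAL,cv2.CHAIN_APPROX_NONE)[0]:
        if cv2.contourArea(k)<amin*K*K: continue
        uv=(k[:,0,:]+.5)/K-.5+[u0,v0]
        P=ray(c,uv,z)[:,:2]
        r=cv2.minAreaRect((P*1000).astype(np.float32)); b=cv2.boxPoints(r)
        e=b[1]-b[0]; f=b[2]-b[1]
        if np.linalg.norm(e)<np.linalg.norm(f): e,f=f,e
        ang=np.degrees(np.arctan2(e[1],e[0]))%180
        out.append((np.round(r[0],1),round(float(np.linalg.norm(e)),1),round(float(np.linalg.norm(f)),1),round(float(ang),1)))
    return sorted(out,key=lambda o:-o[0][1])
if __name__=="__main__":
    c=mean("top")
    light=lambda T:lambda im:(im[...,0]>T)&(im[...,0]-im[...,2]>55)
    for uv in [(229,203),(279,195),(300,195),(372,232),(366,232),(255,205),(430,180),(235,215),(240,222)]: print(uv,c["im"][uv[1],uv[0]])
    for T in(170,195,215):
        print(T)
        for o in rects(c,(222,172,340,235),light(T),.140): print(" B",*o)
        for o in rects(c,(355,210,390,255),light(T),.130): print(" G",*o)
    for o in rects(c,(350,205,395,260),lambda im:(im[...,0]-im[...,2]>35),.06): print("block",*o)
    for o in rects(c,(222,165,340,240),lambda im:(im.min(-1)>85)|(im[...,0]>130),.01): print("rack",*o)
E
python3 m.py
```

```text
(229, 203) [255.   245.75 159.75]
(279, 195) [255.   240.75 156.  ]
(300, 195) [228.75 174.5  109.75]
(372, 232) [238.25 163.    87.75]
(366, 232) [162.25  92.75  57.5 ]
(255, 205) [120.  116.  105.5]
(430, 180) [224.   145.5   77.75]
(235, 215) [213.   157.25  98.75]
(240, 222) [152.25 114.    75.75]
170
 B [509.4 387.6] 86.2 25.3 13.4
 B [540.8 254.1] 86.0 25.2 14.7
 B [556.  188.8] 86.1 24.7 13.7
 B [571.6 123.4] 86.0 26.6 12.9
 G [449.8 -33.7] 61.0 26.4 173.9
195
 B [509.6 387.9] 84.7 23.8 13.5
 B [540.9 254.1] 84.7 25.0 14.5
 B [556.5 188.7] 84.1 24.2 13.8
 B [572.1 123.5] 83.8 26.6 13.0
 G [449.5 -33.2] 59.1 23.4 174.0
215
 B [510.  388.1] 82.9 22.6 13.4
 B [541.1 254.1] 83.6 25.0 14.5
 B [556.7 188.7] 83.1 24.0 14.1
 B [572.2 123.9] 82.6 26.0 12.1
 G [449.5 -33.4] 57.0 21.6 174.7
block [449.1 -32.8] 105.3 76.7 174.9
rack [670.1 355.3] 56.4 17.7 90.4
rack [547.1 261.4] 336.4 128.0 103.3
```

```bash
cat > m2.py <<'E'
from m import *
def patch(c,ctr,ang,z,hx,hy,s=1.0):
    "rectified patch, local x along columns; s px per mm"
    a=np.radians(ang); X,Y=np.meshgrid(np.arange(-hx,hx+.01,1/s),np.arange(-hy,hy+.01,1/s))
    P=np.stack([ctr[0]+X*np.cos(a)-Y*np.sin(a),ctr[1]+X*np.sin(a)+Y*np.cos(a),np.full_like(X,z*1000)],-1)/1000
    uv=proj(c,P.reshape(-1,3)).reshape(X.shape+(2,)).astype(np.float32)
    return X,Y,cv2.remap(c["im"].astype(np.float32),uv[...,0],uv[...,1],cv2.INTER_CUBIC)
def slot(c,ctr,ang,z):
    for _ in range(3):
        X,Y,p=patch(c,ctr,ang,z,29,6,2); g=p.sum(-1); w=np.clip(np.percentile(g,90)-g,0,None)
        w*= w>0.3*w.max()
        lx,ly=(w*X).sum()/w.sum(),(w*Y).sum()/w.sum()
        a=np.radians(ang); ctr=ctr+np.array([lx*np.cos(a)-ly*np.sin(a),lx*np.sin(a)+ly*np.cos(a)])
    cov=np.cov(np.stack([X.ravel(),Y.ravel()]),aweights=w.ravel())
    return np.round(ctr,1),round(ang+np.degrees(np.arctan2(cov[0,1],cov[0,0]-cov[1,1])),1)
E
python3 - <<'E'
from m2 import *
c=mean("top"); s=mean("scene")
for b in([509.8,387.9],[540.9,254.1],[556.5,188.7],[572,123.6]):
    print(slot(c,np.array(b),13.3,.14),slot(s,np.array(b),13.3,.14))
for z in(.01,.03,.085):
  for o in rects(c,(352,145,500,230),lambda im:(im[...,0]>85)&(im[...,0]-im[...,2]>35),z,300): print("ledge",z,*o); L=o
ctr=L[0]
c0=rects(c,(352,145,500,230),lambda im:(im[...,0]>85)&(im[...,0]-im[...,2]>35),.01,300)[0]
ang=c0[3]-90; print(ang)
X,Y,p=patch(c,c0[0],ang,.01,100,260,1.4)
q=cv2.rotate(p,cv2.ROTATE_90_COUNTERCLOCKWISE)
cv2.imwrite("pics/ledge.png",np.clip(q[...,::-1],0,255))
pr=p[(abs(Y[:,0])<150)].mean(0)[:,0]
print([(int(x),int(v)) for x,v in zip(X[0][::2],pr[::2])])
E
```

```text
(array([510.3, 388.3]), np.float64(13.4)) (array([513.8, 388.1]), np.float64(12.5))
(array([541.7, 256.2]), np.float64(12.9)) (array([544.9, 256.1]), np.float64(12.6))
(array([557.6, 190.1]), np.float64(13.1)) (array([559.7, 190.1]), np.float64(13.0))
(array([573.7, 123.7]), np.float64(13.1)) (array([577. , 124.4]), np.float64(12.4))
ledge 0.01 [485.4 -41.2] 79.0 46.3 86.6
ledge 0.01 [ 602.9 -223.9] 451.1 128.0 70.5
ledge 0.03 [483.2 -39. ] 77.9 45.6 86.6
ledge 0.03 [ 599.1 -219.2] 444.8 126.2 70.5
ledge 0.085 [477.3 -32.9] 74.9 43.9 86.6
ledge 0.085 [ 588.8 -206.1] 427.6 121.3 70.5
-3.4000000000000057
[(-100, 59), (-98, 58), (-97, 58), (-95, 57), (-94, 57), (-92, 57), (-91, 57), (-90, 57), (-88, 59), (-87, 61), (-85, 66), (-84, 72), (-82, 78), (-81, 83), (-80, 86), (-78, 86), (-77, 85), (-75, 84), (-74, 82), (-72, 81), (-71, 81), (-70, 81), (-68, 81), (-67, 81), (-65, 81), (-64, 81), (-62, 82), (-61, 82), (-60, 82), (-58, 83), (-57, 85), (-55, 88), (-54, 91), (-52, 92), (-51, 92), (-50, 92), (-48, 92), (-47, 91), (-45, 92), (-44, 92), (-42, 92), (-41, 92), (-40, 92), (-38, 93), (-37
[... 406 characters left out ...]
, (19, 82), (21, 76), (22, 71), (24, 69), (25, 69), (27, 70), (28, 72), (29, 74), (31, 75), (32, 76), (34, 76), (35, 76), (37, 77), (38, 77), (39, 77), (41, 77), (42, 76), (44, 76), (45, 76), (47, 76), (48, 75), (49, 75), (51, 75), (52, 75), (54, 75), (55, 75), (57, 75), (58, 76), (59, 76), (61, 77), (62, 77), (64, 77), (65, 77), (67, 77), (68, 77), (69, 77), (71, 77), (72, 78), (74, 79), (75, 82), (77, 84), (78, 87), (79, 90), (81, 93), (82, 95), (84, 98), (85, 100), (87, 103), (88, 106), (89, 108), (91, 111), (92, 113), (94, 116), (95, 118), (97, 121), (98, 123), (99, 124)][ WARN:0@9.671] global loadsave.cpp:1063 imwrite_ Unsupported depth image for selected encoder is fallbacked to CV_8U.
```

View pics/ledge.png

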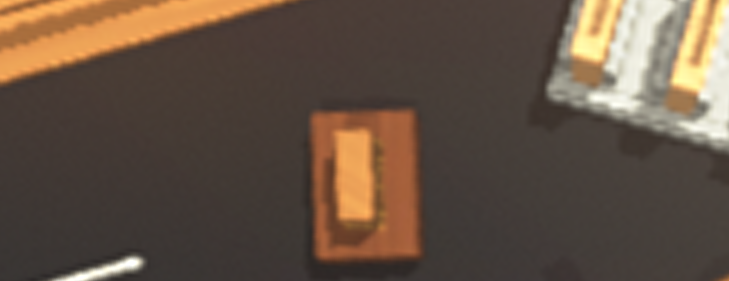

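The picture caught the block instead of the ledge, so I'll redo it for the ledge.

```bash
python3 - <<'E' 2>/dev/null
from m2 import *
c=mean("top"); s=mean("scene")
c0=np.array([602.9,-223.9]); ang=-19.5
rows=[]
for cc,n in((c,"top"),(s,"scene")):
  for z in(.085,.03,.01):
    X,Y,p=patch(cc,c0,ang,z,110,260,1.4); rows.append(cv2.rotate(p,cv2.ROTATE_90_COUNTERCLOCKWISE)[::1])
    pr=p[(abs(Y[:,0])<120)].mean(0)[:,0]; g=np.gradient(pr,X[0])
    pk=[i for i in range(2,len(g)-2) if abs(g[i])==abs(g[i-2:i+3]).max() and abs(g[i])>4]
    print(n,z,"x edges",[(round(float(X[0][i]),1),round(float(g[i]),1)) for i in pk])
    for x0 in ((-75,-55) if z==.085 else (-60,75)):pass
q=np.vstack([cv2.resize(r,None,fx=1,fy=.64) for r in rows[:1]+rows[2:4]+rows[5:]])
cv2.imwrite("pics/ledge2.png",np.clip(q[...,::-1],0,255).astype(np.uint8)); print(q.shape)
E
```

```text
top 0.085 x edges [(-75.7, 31.5), (-55.0, -16.1), (-42.1, 15.3), (-32.9, -25.6), (-28.6, 26.1), (12.1, -25.6), (18.6, 27.6), (38.6, -39.3)]
top 0.03 x edges [(-64.3, 30.6), (-42.1, -15.6), (-29.3, 14.9), (-19.3, -24.6), (-14.3, 25.3), (27.9, -24.6), (34.3, 26.6), (55.0, -37.7)]
top 0.01 x edges [(-60.0, 30.2), (-37.9, -15.3), (-24.3, 14.7), (-14.3, -24.1), (-9.3, 24.9), (33.6, -24.1), (40.0, 26.3), (60.7, -36.7)]
scene 0.085 x edges [(-34.3, -4.0), (-29.3, 49.9), (-17.1, -23.6), (-0.0, -20.5), (7.1, 49.1), (25.7, -18.9), (38.6, 21.5), (49.3, -4.5), (63.6, 5.4), (89.3, -26.9), (102.1, 19.9), (107.9, 4.0)]
scene 0.03 x edges [(-81.4, 47.0), (-67.9, -21.9), (-50.0, -19.5), (-42.1, 46.1), (-22.1, -17.3), (-8.6, 21.7), (2.9, -5.0), (18.6, 4.6), (45.7, -25.8), (60.0, 16.8), (74.3, -19.0), (80.7, -17.7)]
scene 0.01 x edges [(-100.0, 45.8), (-86.4, -21.4), (-67.9, -19.1), (-60.0, 45.4), (-40.0, -17.0), (-25.0, 21.3), (-14.3, -5.0), (2.1, 4.4), (30.0, -25.3), (44.3, 15.7), (59.3, -18.5), (65.7, -17.1)]
(792, 729, 3)
```

View pics/ledge2.png

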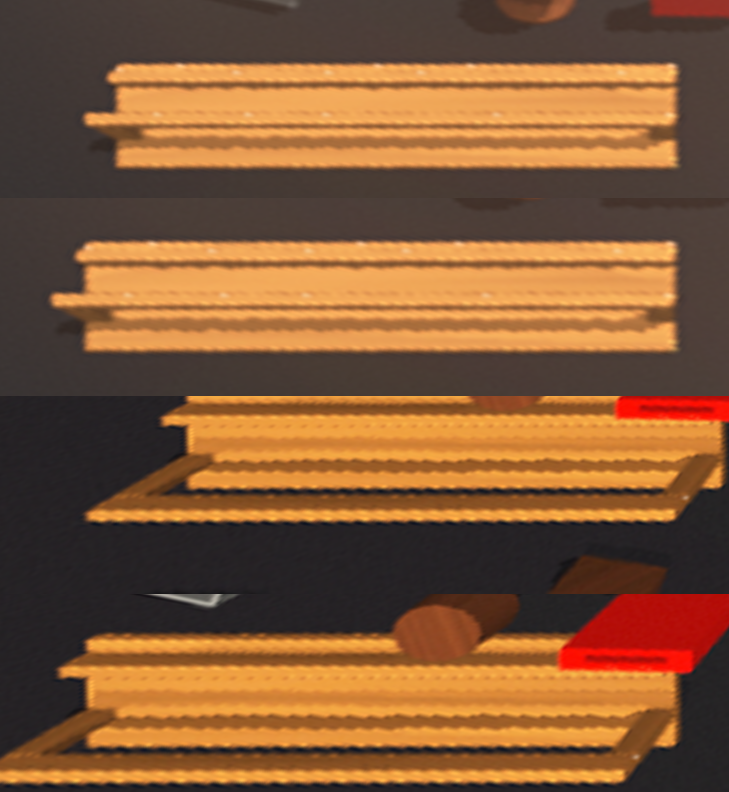

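The ledge measures up: plank edges at ±60 mm, rail top from −29 to −17 mm, length 422 mm. Its origin is about (607, −212) mm, with x at −19.5°. Next I pick up the gauge.

Run:
```python
from h import *
st()
D=down(np.radians(-95.5)); H=down(np.radians(-12))
go(([.449,-.033,.22],H),([.449,-.033,.22],D),([.4493,-.0331,.078],D))
D=down(np.radians(84.5))
go(([.449,-.033,.22],D),([.4493,-.0331,.078],D))
```

```text
t1.20 p [0.1971 0.5931 0.2226] yawY 71.62 z [ 0.  0. -1.] F [-0.3  0.6  0.1] w 0.0869 g 0.0 q [ 1.07  0.53  1.43 -0.    1.18 -0.18]
d [-43.65 -51.47   0.26] turn [0.    0.    1.459] rows>= 11
d [-43.65 -51.47   0.26] turn [ 0.    -0.     2.917] rows>= 16
d [-43.69 -51.47  14.46] turn [ 0.    -0.     2.917] rows>= 16
d [-43.65 -51.47   0.26] turn [ 0.     0.    -0.225] rows>= 11
d [-43.69 -51.47  14.46] turn [ 0.     0.    -0.225] rows>= 12
```

Emit:
play_rows --gripper '[-1, -1, -1, -1, -1, -1, -1, -1, -1, -1, -1, -1]' --delta_pos '[[-4, -4.7, 0], [-8, -9.4, 0], [-12, -14, 0], [-16, -18.9, 0], [-20, -23.6, 0], [-24, -28.3, 0], [-28, -33, 0], [-32, -37.7, 0], [-36, -42.4, 0], [-40, -47.2, 0], [-43.7, -51.5, 0.3], [-43.7, -51.5, 0.3]]' --turn '[[0, 0, -0.1], [0, 0, -0.2], [0, 0, -0.225], [0, 0, -0.225], [0, 0, -0.225], [0, 0, -0.225], [0, 0, -0.225], [0, 0, -0.225], [0, 0, -0.225], [0, 0, -0.225], [0, 0, -0.225], [0, 0, -0.225]]'

```text
time: 2.7
position: [0.4519, -0.0374, 0.2198]
tool_rot: [0.051, 0.999, -0.001, 0.002]
ft_force: [-0.1, 0.6, -0.5]
grip_width: 0.0872
grip_force: 0.0
```

Run:
```python
from h import *
st()
D=down(np.radians(84.5))
go(([.4493,-.0331,.12],D),([.4493,-.0331,.078],D))
```

```text
t2.70 p [ 0.4519 -0.0374  0.2198] yawY 84.17 z [ 0.003 -0.002 -1.   ] F [-0.1  0.6 -0.5] w 0.0872 g 0.0 q [-0.33  0.3   1.85 -0.    0.99 -1.8 ]
d [0.33 0.42 9.98] turn [-0.001  0.003 -0.006] rows>= 2
d [ 0.35  0.42 14.18] turn [-0.001  0.003 -0.006] rows>= 3
```

Emit:
play_rows --gripper '[-1, -1, -1, -1, -1]' --delta_pos '[[0.3, 0.4, 5], [0.3, 0.4, 9], [0.3, 0.4, 11.5], [0.3, 0.4, 11.5], [0.3, 0.4, 11.5]]' --turn '[[0, 0, -0.006], [0, 0, -0.006], [0, 0, -0.006], [0, 0, -0.006], [0, 0, -0.006]]'

```text
time: 3.32
position: [0.4471, -0.0287, 0.1054]
tool_rot: [0.044, 0.999, -0.0, 0.001]
ft_force: [1.2, 0.2, -0.2]
grip_width: 0.0869
grip_force: 0.0
```

Run:
```python
from h import *
st()
D=down(np.radians(84.5))
go(([.4493,-.0331,.078],D))
```

```text
t3.33 p [ 0.4471 -0.0287  0.1054] yawY 84.90 z [ 0.001 -0.    -1.   ] F [ 1.2  0.2 -0.2] w 0.0869 g 0.0 q [-0.31  0.5   1.98  0.    0.66 -1.8 ]
d [-0.25 -0.42  2.74] turn [-0.     0.001  0.007] rows>= 1
```

Emit:
play_rows --gripper '[-1, -1, -1, -1, -1, 0.5, 0.9, 0.9, 0.9, 0.9, 0.9, 0.9]' --delta_pos '[[-0.25, -0.42, 1.5], [-0.25, -0.42, 2.7], [-0.25, -0.42, 2.7], [-0.25, -0.42, 2.7], [-0.25, -0.42, 2.7], [-0.25, -0.42, 2.7], [-0.25, -0.42, 2.7], [-0.25, -0.42, 2.7], [-0.25, -0.42, 2.7], [-0.25, -0.42, 2.7], [-0.25, -0.42, 2.7], [-0.25, -0.42, 2.7]]' --turn '[[0, 0, 0.007], [0, 0, 0.007], [0, 0, 0.007], [0, 0, 0.007], [0, 0, 0.007], [0, 0, 0.007], [0, 0, 0.007], [0, 0, 0.007], [0, 0, 0.007], [0, 0, 0.007], [0, 0, 0.007], [0, 0, 0.007]]' --squeeze 25

```text
time: 4.82
position: [0.4489, -0.0336, 0.0775]
tool_rot: [0.048, 0.999, 0.0, -0.0]
ft_force: [-0.2, 0.2, 0.3]
grip_width: 0.0252
grip_force: 0.3
```

Run:
```python
from h import *
st()
```

```text
t4.83 p [ 0.4489 -0.0336  0.0775] yawY 84.45 z [-0.  0. -1.] F [-0.2  0.2  0.3] w 0.0252 g 0.3 q [-0.32  0.56  1.99  0.    0.59 -1.8 ]
```

Emit:
play_rows --gripper '[0.9, 0.9, 0.9, 0.9, 0.9, 0.9, 0.9, 0.9, 0.9]' --delta_pos '[[0, 0, 0], [0, 0, 0], [0, 0, 0], [0, 0, -2], [0, 0, -5], [0, 0, -10], [0, 0, -16], [0, 0, -16], [0, 0, -16]]' --turn '[[0, 0, 0], [0, 0, 0], [0, 0, 0], [0, 0, 0], [0, 0, 0], [0, 0, 0], [0, 0, 0], [0, 0, 0], [0, 0, 0]]'

```text
time: 5.95
position: [0.448, -0.0332, 0.2371]
tool_rot: [0.048, 0.999, 0.0, -0.001]
ft_force: [0.3, 0.1, -0.7]
grip_width: 0.0236
grip_force: 25.0
```

Run:
```python
from h import *
st()
D=down(np.radians(103.4))
go(([.510,.3882,.24],D))
```

```text
t5.95 p [ 0.448  -0.0332  0.2371] yawY 84.46 z [-0.001  0.    -1.   ] F [ 0.3  0.1 -0.7] w 0.0236 g 25.0 q [-0.32  0.27  1.84 -0.    1.04 -1.8 ]
d [-2.1  42.55 -0.29] turn [ 0.    -0.001 -0.331] rows>= 7
```

Emit:
play_rows --gripper '[0.9, 0.9, 0.9, 0.9, 0.9, 0.9, 0.9, 0.9, 0.9, 0.9, 0.9, 0.9]' --delta_pos '[[-0.3, 5, -0.3], [-0.6, 10, -0.3], [-0.9, 16, -0.3], [-1.2, 22, -0.3], [-1.5, 28, -0.3], [-1.8, 34, -0.3], [-2, 39, -0.3], [-2.1, 42.55, -0.3], [-2.1, 42.55, -0.3], [-2.1, 42.55, -0.3], [-2.1, 42.55, -0.3], [-2.1, 42.55, -0.3]]' --turn '[[0, 0, -0.05], [0, 0, -0.1], [0, 0, -0.15], [0, 0, -0.2], [0, 0, -0.25], [0, 0, -0.3], [0, 0, -0.331], [0, 0, -0.331], [0, 0, -0.331], [0, 0, -0.331], [0, 0, -0.331], [0, 0, -0.331]]'

```text
time: 7.45
position: [0.511, 0.3868, 0.2405]
tool_rot: [-0.116, 0.993, -0.0, -0.0]
ft_force: [0.3, -0.3, -0.7]
grip_width: 0.0239
grip_force: 25.0
```

Run:
```python
from m2 import *
st()
D=down(np.radians(103.4))
go(([.510,.3882,.202],D))
for n in("top","scene"):
    c=mean(n,1)
    u,v=proj(c,[[.51,.388,.2]])[0].astype(int)
    cv2.imwrite(f"pics/b1{n}.png",cv2.resize(c["im"][v-40:v+40,u-50:u+50].astype(np.uint8)[...,::-1],None,fx=4,fy=4,interpolation=cv2.INTER_CUBIC))
a=np.hstack([cv2.imread("pics/b1top.png"),cv2.imread("pics/b1scene.png")]); cv2.imwrite("pics/b1.png",a)
```

```text
t7.45 p [0.511  0.3868 0.2405] yawY 103.34 z [-0. -0. -1.] F [ 0.3 -0.3 -0.7] w 0.0239 g 25.0 q [ 0.47  0.53  1.37 -0.    1.24 -1.33]
d [0.06 0.16 3.85] turn [-0.    -0.001 -0.001] rows>= 1
```

View pics/b1.png

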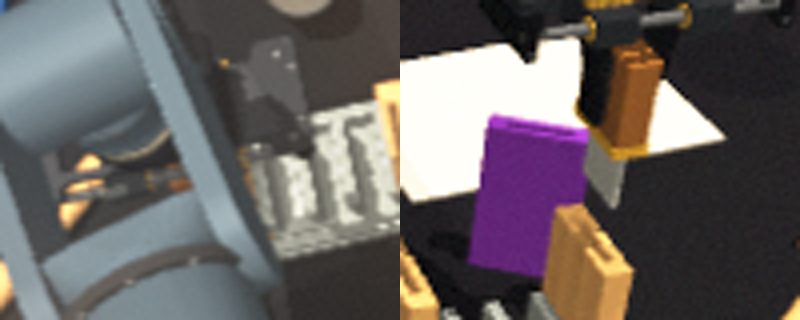

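The top view is blocked by the arm. The scene view shows the blade (right half, 605,180) hanging over board 1's mortise (590,220).

Emit:
play_rows --gripper '[0.9, 0.9, 0.9, 0.9, 0.9]' --delta_pos '[[0, 0.1, 1.5], [0, 0.15, 3.4], [0, 0.15, 3.4], [0, 0.15, 3.4], [0, 0.15, 3.4]]' --turn '[[0, 0, 0], [0, 0, 0], [0, 0, 0], [0, 0, 0], [0, 0, 0]]'

```text
time: 8.18
position: [0.511, 0.3896, 0.2073]
tool_rot: [-0.117, 0.993, 0.0, 0.001]
ft_force: [0.4, 0.2, -1.3]
grip_width: 0.0237
grip_force: 25.0
```

Run:
```python
from h import *
st()
D=down(np.radians(103.4))
go(([.510,.3882,.202],D))
```

```text
t8.18 p [0.511  0.3896 0.2073] yawY 103.42 z [ 0.001  0.001 -1.   ] F [ 0.4  0.2 -1.3] w 0.0237 g 25.0 q [ 0.48  0.57  1.4  -0.    1.17 -1.33]
d [ 0.14 -0.12  0.53] turn [0.    0.002 0.   ] rows>= 1
```

Run:
```python
from h import *
for i in range(6):
    o=robot.get_obs(); print(np.round(o["position"]*1000,2),np.round(o["q"],4),np.round(o["joint_velocities"],3)); robot.camera("top")
```

```text
[511.03 389.65 207.3 ] [ 0.4778  0.5672  1.4027 -0.      1.1701 -1.3272] [-0.001 -0.002 -0.     0.     0.001 -0.001]
[510.99 389.67 207.32] [ 0.4779  0.5672  1.4028  0.      1.1701 -1.3272] [ 0.002 -0.003  0.004 -0.     0.     0.001]
[510.92 389.6  207.27] [ 0.4779  0.5672  1.4029  0.      1.1701 -1.3272] [0.    0.001 0.004 0.    0.001 0.002]
[510.85 389.57 207.17] [ 0.4779  0.5672  1.4031 -0.      1.17   -1.3272] [ 0.001  0.002  0.003  0.     0.001 -0.   ]
[510.74 389.53 207.08] [ 0.4779  0.5673  1.4033  0.      1.1701 -1.3272] [ 0.     0.002  0.003 -0.    -0.    -0.   ]
[510.69 389.47 206.97] [ 0.4778  0.5674  1.4034 -0.      1.17   -1.3272] [-0.     0.002  0.002 -0.    -0.001  0.002]
```

Emit:
play_rows --gripper '[0.9, 0.9, 0.9, 0.9, 0.9, 0.9]' --delta_pos '[[0.05, -0.11, 0], [0.05, -0.11, 0], [0.05, -0.11, 0.5], [0.05, -0.11, 1.0], [0.05, -0.11, 1.4], [0.05, -0.11, 1.4]]' --turn '[[0, 0, 0], [0, 0, 0], [0, 0, 0], [0, 0, 0], [0, 0, 0], [0, 0, 0]]'

```text
time: 9.22
position: [0.51, 0.388, 0.1918]
tool_rot: [-0.117, 0.993, -0.0, -0.001]
ft_force: [-0.2, 0.6, -0.9]
grip_width: 0.0238
grip_force: 25.0
```

Run:
```python
from h import *
st()
D=down(np.radians(103.4))
go(([.510,.3882,.157],D))
```

```text
t9.22 p [0.51   0.388  0.1918] yawY 103.42 z [-0.001 -0.001 -1.   ] F [-0.2  0.6 -0.9] w 0.0238 g 25.0 q [ 0.48  0.58  1.42 -0.    1.14 -1.33]
d [-0.01  0.02  3.48] turn [-0.    -0.001  0.   ] rows>= 1
```

The blade is in the mortise with no contact force. I push it home next.

Emit:
play_rows --gripper '[0.9, 0.9, 0.9, 0.9, 0.9, 0.9, 0.9, 0.9]' --delta_pos '[[0, 0, 0.8], [0, 0, 1.6], [0, 0, 2.4], [0, 0, 3.0], [0, 0, 3.3], [0, 0, 3.5], [0, 0, 3.6], [0, 0, 3.6]]' --turn '[[0, 0, 0], [0, 0, 0], [0, 0, 0], [0, 0, 0], [0, 0, 0], [0, 0, 0], [0, 0, 0], [0, 0, 0]]'

```text
time: 10.22
position: [0.5104, 0.3883, 0.1576]
tool_rot: [-0.117, 0.993, 0.0, 0.0]
ft_force: [-1.8, -2.0, 5.0]
grip_width: 0.0237
grip_force: 25.0
```

Run:
```python
from h import *
st()
```

```text
t10.22 p [0.5104 0.3883 0.1576] yawY 103.42 z [ 0.001  0.    -1.   ] F [-1.8 -2.   5. ] w 0.0237 g 25.0 q [ 0.48  0.62  1.45 -0.    1.07 -1.33]
```

Emit:
play_rows --gripper '[0.9, 0.9, 0.9, 0.9, 0.9, 0.9, 0.9, 0.9, 0.9, 0.9, 0.9]' --delta_pos '[[0, 0, 0.1], [0, 0, 0.1], [0, 0, 0.1], [0, 0, 0.1], [0, 0, 0.1], [0, 0, 0.1], [0, 0, -1], [0, 0, -2.5], [0, 0, -4], [0, 0, -5.8], [0, 0, -5.8]]' --turn '[[0, 0, 0], [0, 0, 0], [0, 0, 0], [0, 0, 0], [0, 0, 0], [0, 0, 0], [0, 0, 0], [0, 0, 0], [0, 0, 0], [0, 0, 0], [0, 0, 0]]'

```text
time: 11.6
position: [0.5116, 0.3889, 0.217]
tool_rot: [-0.117, 0.993, 0.001, 0.002]
ft_force: [0.0, 0.4, -0.5]
grip_width: 0.0239
grip_force: 25.0
```

Emit:
play_rows --gripper '[0.9, 0.9, 0.9, 0.9, 0.9, 0.9, 0.9]' --delta_pos '[[0, -4, 0], [0, -9, 0], [0.05, -13.57, 0], [0.05, -13.57, 0], [0.05, -13.57, 0], [0.05, -13.57, 0.6], [0.05, -13.57, 0.6]]' --turn '[[0, 0, 0], [0, 0, 0], [0, 0, 0], [0, 0, 0.003], [0, 0, 0.003], [0, 0, 0.003], [0, 0, 0.003]]'

```text
time: 12.48
position: [0.5403, 0.257, 0.2077]
tool_rot: [-0.116, 0.993, -0.0, -0.001]
ft_force: [-0.8, -0.1, -1.6]
grip_width: 0.024
grip_force: 25.0
```

Run:
```python
from h import *
robot.camera("top"); st()
D=down(np.radians(103.3))
go(([.5413,.2561,.192],D))
```

```text
t12.53 p [0.5406 0.257  0.208 ] yawY 103.33 z [-0.001 -0.    -1.   ] F [ 0.4 -0.3 -0.5] w 0.0238 g 25.0 q [ 0.26  0.51  1.52  0.    1.12 -1.55]
d [-0.05 -0.1   1.6 ] turn [ 0.    -0.001  0.001] rows>= 1
```

Emit:
play_rows --gripper '[0.9, 0.9, 0.9, 0.9, 0.9, 0.9, 0.9]' --delta_pos '[[-0.03, -0.08, 0], [-0.03, -0.08, 0], [-0.03, -0.08, 0.3], [-0.03, -0.08, 0.8], [-0.03, -0.08, 1.2], [-0.03, -0.08, 1.6], [-0.03, -0.08, 1.6]]' --turn '[[0, 0, 0], [0, 0, 0], [0, 0, 0], [0, 0, 0], [0, 0, 0], [0, 0, 0], [0, 0, 0]]'

```text
time: 13.4
position: [0.5415, 0.2553, 0.192]
tool_rot: [-0.115, 0.993, -0.0, -0.001]
ft_force: [-0.1, 0.2, -1.2]
grip_width: 0.0238
grip_force: 25.0
```

Run:
```python
from h import *
st()
D=down(np.radians(103.3))
go(([.5413,.2561,.157],D))
```

```text
t13.40 p [0.5415 0.2553 0.192 ] yawY 103.24 z [-0.001 -0.    -1.   ] F [-0.1  0.2 -1.2] w 0.0238 g 25.0 q [ 0.25  0.53  1.53 -0.    1.08 -1.55]
d [-0.01  0.09  3.5 ] turn [-0.    -0.001 -0.001] rows>= 1
```

Emit:
play_rows --gripper '[0.9, 0.9, 0.9, 0.9, 0.9, 0.9, 0.9, 0.9, 0.9, 0.9, 0.9, 0.9]' --delta_pos '[[0, 0.05, 0.8], [0, 0.05, 1.6], [0, 0.05, 2.4], [0, 0.05, 3.0], [0, 0.05, 3.4], [0, 0.05, 3.6], [0, 0.05, 3.65], [0, 0.05, 3.65], [0, 0.05, 3.65], [0, 0.05, 3.65], [0, 0.05, 3.65], [0, 0.05, 3.65]]' --turn '[[0, 0, 0], [0, 0, 0], [0, 0, 0], [0, 0, 0], [0, 0, 0], [0, 0, 0], [0, 0, 0], [0, 0, 0], [0, 0, 0], [0, 0, 0], [0, 0, 0], [0, 0, 0]]'

```text
time: 14.9
position: [0.5416, 0.2559, 0.1575]
tool_rot: [-0.115, 0.993, -0.0, 0.0]
ft_force: [-1.7, -0.8, 5.1]
grip_width: 0.0235
grip_force: 25.0
```

Emit:
play_rows --gripper '[0.9, 0.9, 0.9, 0.9, 0.9, 0.9]' --delta_pos '[[0, 0, 0], [0, 0, -1], [0, 0, -2.5], [0, 0, -4], [0, 0, -5.8], [0, 0, -5.8]]' --turn '[[0, 0, 0], [0, 0, 0], [0, 0, 0], [0, 0, 0], [0, 0, 0], [0, 0, 0]]'

```text
time: 15.65
position: [0.5431, 0.2563, 0.2164]
tool_rot: [-0.115, 0.993, 0.0, 0.002]
ft_force: [1.4, 0.2, -1.2]
grip_width: 0.0236
grip_force: 25.0
```

Emit:
play_rows --gripper '[0.9, 0.9, 0.9, 0.9, 0.9, 0.9]' --delta_pos '[[0, -3, 0], [-0.04, -6.77, 0], [-0.04, -6.77, 0], [-0.04, -6.77, 0], [-0.04, -6.77, 0.6], [-0.04, -6.77, 0.6]]' --turn '[[0, 0, 0], [0, 0, 0], [0, 0, 0], [0, 0, 0], [0, 0, 0], [0, 0, 0]]'

```text
time: 16.4
position: [0.5567, 0.1908, 0.2072]
tool_rot: [-0.116, 0.993, 0.0, -0.001]
ft_force: [-0.3, -0.1, -1.2]
grip_width: 0.0237
grip_force: 25.0
```

Run:
```python
from h import *
robot.camera("top"); st()
D=down(np.radians(103.3))
go(([.5573,.1901,.192],D))
```

```text
t16.45 p [0.557  0.1907 0.2075] yawY 103.31 z [-0.001 -0.    -1.   ] F [-0.3 -0.7 -1.4] w 0.0238 g 25.0 q [ 0.14  0.5   1.54  0.    1.11 -1.66]
d [-0.02 -0.07  1.55] turn [ 0.    -0.001  0.   ] rows>= 1
```

Emit:
play_rows --gripper '[0.9, 0.9, 0.9, 0.9, 0.9, 0.9, 0.9]' --delta_pos '[[-0.01, -0.04, 0], [-0.01, -0.04, 0], [-0.01, -0.04, 0.3], [-0.01, -0.04, 0.8], [-0.01, -0.04, 1.2], [-0.01, -0.04, 1.55], [-0.01, -0.04, 1.55]]' --turn '[[0, 0, 0], [0, 0, 0], [0, 0, 0], [0, 0, 0], [0, 0, 0], [0, 0, 0], [0, 0, 0]]'

```text
time: 17.32
position: [0.5575, 0.1896, 0.1921]
tool_rot: [-0.115, 0.993, -0.0, -0.0]
ft_force: [0.2, 0.1, -1.3]
grip_width: 0.0237
grip_force: 25.0
```

Emit:
play_rows --gripper '[0.9, 0.9, 0.9, 0.9, 0.9, 0.9, 0.9, 0.9, 0.9, 0.9, 0.9, 0.9]' --delta_pos '[[0, 0.03, 0.8], [0, 0.03, 1.6], [0, 0.03, 2.4], [0, 0.03, 3.0], [0, 0.03, 3.4], [0, 0.03, 3.6], [0, 0.03, 3.65], [0, 0.03, 3.65], [0, 0.03, 3.65], [0, 0.03, 3.65], [0, 0.03, 3.65], [0, 0.03, 3.65]]' --turn '[[0, 0, 0], [0, 0, 0], [0, 0, 0], [0, 0, 0], [0, 0, 0], [0, 0, 0], [0, 0, 0], [0, 0, 0], [0, 0, 0], [0, 0, 0], [0, 0, 0], [0, 0, 0]]'

```text
time: 18.82
position: [0.5576, 0.1899, 0.1575]
tool_rot: [-0.115, 0.993, -0.0, 0.0]
ft_force: [-2.9, -0.1, 6.5]
grip_width: 0.0234
grip_force: 25.0
```

Emit:
play_rows --gripper '[0.9, 0.9, 0.9, 0.9, 0.9, 0.9]' --delta_pos '[[0, 0, 0], [0, 0, -1], [0, 0, -2.5], [0, 0, -4], [0, 0, -5.8], [0, 0, -5.8]]' --turn '[[0, 0, 0], [0, 0, 0], [0, 0, 0], [0, 0, 0], [0, 0, 0], [0, 0, 0]]'

```text
time: 19.58
position: [0.5592, 0.1903, 0.2163]
tool_rot: [-0.115, 0.993, 0.0, 0.002]
ft_force: [-0.5, -0.0, -1.7]
grip_width: 0.0239
grip_force: 25.0
```

Emit:
play_rows --gripper '[0.9, 0.9, 0.9, 0.9, 0.9, 0.9]' --delta_pos '[[0, -3, 0], [-0.05, -6.8, 0], [-0.05, -6.8, 0], [-0.05, -6.8, 0], [-0.05, -6.8, 0.6], [-0.05, -6.8, 0.6]]' --turn '[[0, 0, 0], [0, 0, 0], [0, 0, 0], [0, 0, 0], [0, 0, 0], [0, 0, 0]]'

```text
time: 20.32
position: [0.5729, 0.1247, 0.2072]
tool_rot: [-0.116, 0.993, 0.0, -0.001]
ft_force: [0.7, 0.9, -1.4]
grip_width: 0.0238
grip_force: 25.0
```

Run:
```python
from h import *
robot.camera("top"); st()
D=down(np.radians(103.3))
go(([.5734,.1239,.192],D))
```

```text
t20.38 p [0.5732 0.1246 0.2075] yawY 103.31 z [-0.001  0.    -1.   ] F [ 0.5  0.4 -1.3] w 0.0236 g 25.0 q [ 0.02  0.49  1.55  0.    1.1  -1.78]
d [-0.01 -0.08  1.55] turn [ 0.    -0.001  0.   ] rows>= 1
```

Emit:
play_rows --gripper '[0.9, 0.9, 0.9, 0.9, 0.9, 0.9, 0.9]' --delta_pos '[[-0.01, -0.04, 0], [-0.01, -0.04, 0], [-0.01, -0.04, 0.3], [-0.01, -0.04, 0.8], [-0.01, -0.04, 1.2], [-0.01, -0.04, 1.55], [-0.01, -0.04, 1.55]]' --turn '[[0, 0, 0], [0, 0, 0], [0, 0, 0], [0, 0, 0], [0, 0, 0], [0, 0, 0], [0, 0, 0]]'

```text
time: 21.25
position: [0.5737, 0.1235, 0.1921]
tool_rot: [-0.115, 0.993, 0.0, -0.0]
ft_force: [-0.3, -0.5, -1.7]
grip_width: 0.0237
grip_force: 25.0
```

Emit:
play_rows --gripper '[0.9, 0.9, 0.9, 0.9, 0.9, 0.9, 0.9, 0.9, 0.9, 0.9, 0.9, 0.9]' --delta_pos '[[0, 0.03, 0.8], [0, 0.03, 1.6], [0, 0.03, 2.4], [0, 0.03, 3.0], [0, 0.03, 3.4], [0, 0.03, 3.6], [0, 0.03, 3.65], [0, 0.03, 3.65], [0, 0.03, 3.65], [0, 0.03, 3.65], [0, 0.03, 3.65], [0, 0.03, 3.65]]' --turn '[[0, 0, 0], [0, 0, 0], [0, 0, 0], [0, 0, 0], [0, 0, 0], [0, 0, 0], [0, 0, 0], [0, 0, 0], [0, 0, 0], [0, 0, 0], [0, 0, 0], [0, 0, 0]]'

```text
time: 22.75
position: [0.5738, 0.1238, 0.1575]
tool_rot: [-0.115, 0.993, -0.0, 0.0]
ft_force: [-2.5, -0.2, 6.7]
grip_width: 0.0239
grip_force: 25.0
```

Emit:
play_rows --gripper '[0.9, 0.9, 0.9, 0.9, 0.9, 0.9, 0.9]' --delta_pos '[[0, 0, 0], [0, 0, -1], [0, 0, -2.5], [0, 0, -4], [0, 0, -6], [0, 0, -8], [0, 0, -8]]' --turn '[[0, 0, 0], [0, 0, 0], [0, 0, 0], [0, 0, 0], [0, 0, 0], [0, 0, 0], [0, 0, 0]]'

```text
time: 23.62
position: [0.5754, 0.1239, 0.2385]
tool_rot: [-0.115, 0.993, -0.0, 0.003]
ft_force: [-0.4, 0.2, -1.2]
grip_width: 0.0237
grip_force: 25.0
```

Run:
```python
from m2 import *
st()
c=mean("top",1); s=mean("scene",1)
cv2.imwrite("pics/t2.png",c["im"].astype(np.uint8)[...,::-1]); cv2.imwrite("pics/s2.png",s["im"].astype(np.uint8)[...,::-1])
q=lambda im,u,v:cv2.resize(im[v-75:v+75,u-90:u+110].astype(np.uint8)[...,::-1],None,fx=2,fy=2,interpolation=cv2.INTER_CUBIC)
cv2.imwrite("pics/ts2.png",np.hstack([q(c["im"],350,230),q(s["im"],264,190)]))
for o in rects(c,(340,205,405,270),lambda im:(im[...,0]-im[...,2]>35)&(im[...,0]<200),.06): print("block",*o)
```

```text
t23.62 p [0.5754 0.1239 0.2385] yawY 103.25 z [ 0.005  0.    -1.   ] F [-0.4  0.2 -1.2] w 0.0237 g 25.0 q [ 0.02  0.46  1.51  0.    1.17 -1.78]
block [449.4 -33. ] 105.3 75.3 174.3
```

View pics/ts2.png

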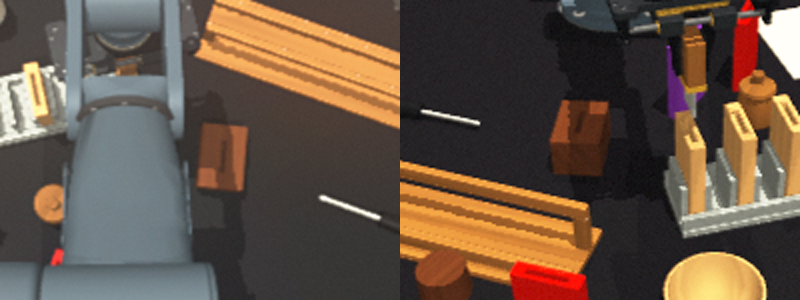

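The block is where it started, and its slot shows in both views (left half 224,158; right half 580,125).

Run:
```python
from m2 import *
c=mean("top",2); print(slot(c,np.array([449.3,-33.]),-5.6,.06))
go(([.4491,-.0334,.2],down(np.radians(84.5))),([.4491,-.0334,.128],down(np.radians(84.5))))
```

```text
(array([448.1, -34.6]), np.float64(-6.0))
d [ 15.67 -12.46   3.55] turn [ 0.    -0.002  0.327] rows>= 4
d [ 15.66 -12.46  10.75] turn [ 0.    -0.002  0.327] rows>= 4
```

Emit:
play_rows --gripper '[0.9, 0.9, 0.9, 0.9, 0.9, 0.9, 0.9, 0.9, 0.9, 0.9, 0.9]' --delta_pos '[[4, -3, 0], [8, -6, 1], [12, -9.5, 2], [15.6, -12.5, 3.5], [15.6, -12.5, 5], [15.6, -12.5, 7.5], [15.6, -12.5, 9.5], [15.6, -12.5, 10.7], [15.6, -12.5, 10.7], [15.6, -12.5, 10.7], [15.6, -12.5, 10.7]]' --turn '[[0, 0, 0.1], [0, 0, 0.2], [0, 0, 0.3], [0, 0, 0.327], [0, 0, 0.327], [0, 0, 0.327], [0, 0, 0.327], [0, 0, 0.327], [0, 0, 0.327], [0, 0, 0.327], [0, 0, 0.327]]'

```text
time: 25.2
position: [0.4512, -0.0337, 0.1297]
tool_rot: [0.048, 0.999, -0.0, 0.001]
ft_force: [0.2, 0.2, -0.8]
grip_width: 0.0241
grip_force: 25.0
```

Run:
```python
from m2 import *
for i in range(3): robot.camera("top"); st()
go(([.4489,-.0337,.112],down(np.radians(84.4))))
s=mean("scene",1); u,v=264,175
cv2.imwrite("pics/park.png",cv2.resize(s["im"][v-40:v+30,u-45:u+45].astype(np.uint8)[...,::-1],None,fx=6,fy=6,interpolation=cv2.INTER_CUBIC))
```

```text
t25.25 p [ 0.4512 -0.0337  0.1297] yawY 84.52 z [ 0.002 -0.001 -1.   ] F [ 0.5  0.4 -1. ] w 0.0239 g 25.0 q [-0.32  0.46  1.95 -0.    0.74 -1.8 ]
t25.30 p [ 0.4511 -0.0337  0.1296] yawY 84.52 z [ 0.001 -0.    -1.   ] F [-0.8 -0.2 -0.9] w 0.0238 g 25.0 q [-0.32  0.46  1.95 -0.    0.74 -1.8 ]
t25.35 p [ 0.451  -0.0336  0.1295] yawY 84.52 z [ 0.001 -0.    -1.   ] F [-0.1  0.4 -1.2] w 0.0232 g 25.0 q [-0.32  0.46  1.95 -0.    0.74 -1.8 ]
d [ 0.21 -0.02  1.75] turn [-0.     0.001  0.002] rows>= 1
```

View pics/park.png

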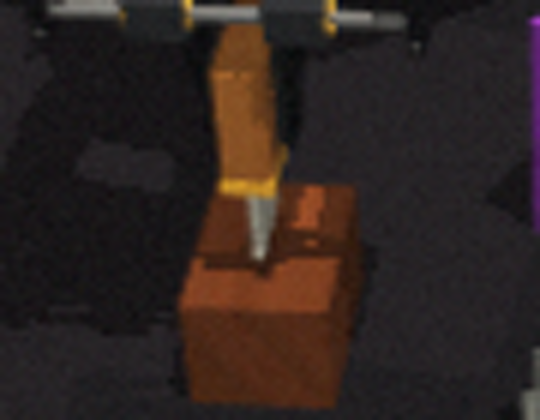

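The picture shows the blade tip (260,255) right over the slot. I lower it.

Emit:
play_rows --gripper '[0.9, 0.9, 0.9, 0.9, 0.9, 0.9, 0.9]' --delta_pos '[[0.17, 0, 0], [0.17, 0, 0], [0.17, 0, 0.5], [0.17, 0, 1.0], [0.17, 0, 1.4], [0.17, 0, 1.75], [0.17, 0, 1.75]]' --turn '[[0, 0, 0], [0, 0, 0], [0, 0, 0], [0, 0, 0], [0, 0, 0], [0, 0, 0], [0, 0, 0]]'

```text
time: 26.28
position: [0.4488, -0.0334, 0.1112]
tool_rot: [0.048, 0.999, 0.0, -0.0]
ft_force: [0.2, -0.1, -0.2]
grip_width: 0.0239
grip_force: 25.0
```

Emit:
play_rows --gripper '[0.9, 0.9, 0.9, 0.9, 0.9, 0.9, 0.9, 0.9]' --delta_pos '[[0, 0, 0.8], [0, 0, 1.6], [0, 0, 2.4], [0, 0, 2.9], [0, 0, 3.2], [0, 0, 3.4], [0, 0, 3.5], [0, 0, 3.5]]' --turn '[[0, 0, 0], [0, 0, 0], [0, 0, 0], [0, 0, 0], [0, 0, 0], [0, 0, 0], [0, 0, 0], [0, 0, 0]]'

```text
time: 27.28
position: [0.449, -0.0334, 0.0775]
tool_rot: [0.048, 0.999, -0.0, 0.0]
ft_force: [-2.1, 0.2, 8.3]
grip_width: 0.0238
grip_force: 25.0
```

The gauge is home: 8 N at the same height it was gripped. Now I release it and rise.

Emit:
play_rows --gripper '[0.5, 0.1, 0.1, 0.1, 0.1, 0.1, 0.1, 0.1, 0.1, 0.1]' --delta_pos '[[0, 0, -0.1], [0, 0, -0.1], [0, 0, -0.1], [0, 0, -0.1], [0, 0, -2], [0, 0, -5], [0, 0, -9], [0, 0, -13], [0, 0, -13], [0, 0, -13]]' --turn '[[0, 0, 0], [0, 0, 0], [0, 0, 0], [0, 0, 0], [0, 0, 0], [0, 0, 0], [0, 0, 0], [0, 0, 0], [0, 0, 0], [0, 0, 0]]'

```text
time: 28.52
position: [0.4483, -0.0332, 0.206]
tool_rot: [0.048, 0.999, 0.0, -0.001]
ft_force: [-0.3, 0.4, -0.1]
grip_width: 0.0389
grip_force: 0.0
```

```bash
cat >> h.py <<'E'
LO=np.array([.6073,-.2122,0]); LX=np.array([np.cos(np.radians(-19.5)),np.sin(np.radians(-19.5)),0]); LY=np.array([-LX[1],LX[0],0]); EZ=np.array([0,0,1.])
def ledge(y,up=0,th=20,xb=.013,d=.094,clear=.0007):
    t=np.radians(th); n=np.cos(t)*LX+np.sin(t)*EZ; a=-np.sin(t)*LX+np.cos(t)*EZ
    p=LO+y*LY+xb*LX+(.010+clear+up)*EZ+.010*n+d*a
    z=-a; x=np.cross(n,z); return p,Ro.from_matrix(np.c_[x,n,z])
E
python3 - <<'E'
from h import *
st()
D=down(np.radians(-76.7))
go(([.5734,.1239,.22],D),([.5734,.1239,.104],D))
print(ledge(-.135)[0],ledge(.135)[0])
E
```

```text
t28.52 p [ 0.4483 -0.0332  0.206 ] yawY 84.51 z [-0.001  0.    -1.   ] F [-0.3  0.4 -0.1] w 0.0389 g 0.0 q [-0.32  0.32  1.87  0.    0.95 -1.8 ]
d [-10.94  16.84  -1.41] turn [-1.000e-03 -1.000e-03  2.814e+00] rows>= 16
d [-10.96  16.83  10.19] turn [-1.000e-03 -1.000e-03  2.814e+00] rows>= 16
[ 0.55304252 -0.33620099  0.10245131] [ 0.64317037 -0.08168779  0.10245131]
```

Emit:
play_rows --gripper '[0, 0, 0, 0, 0, 0, 0, 0, 0, 0, 0, 0]' --delta_pos '[[-1, 1.5, -1.4], [-2, 3, -1.4], [-3, 4.5, -1.4], [-4, 6, -1.4], [-5, 7.5, -1.4], [-6, 9, -1.4], [-7, 10.5, -1.4], [-8, 12, -1.4], [-9, 13.5, -1.4], [-10, 15, -1.4], [-10.94, 16.84, -1.4], [-10.94, 16.84, -1.4]]' --turn '[[0, 0, 0.18], [0, 0, 0.36], [0, 0, 0.54], [0, 0, 0.72], [0, 0, 0.9], [0, 0, 1.08], [0, 0, 1.26], [0, 0, 1.44], [0, 0, 1.62], [0, 0, 1.8], [0, 0, 1.98], [0, 0, 2.16]]'

```text
time: 30.02
position: [0.5735, 0.1248, 0.2179]
tool_rot: [0.904, 0.426, -0.002, -0.001]
ft_force: [-0.3, 0.2, 0.6]
grip_width: 0.0437
grip_force: 0.0
```

Emit:
play_rows --gripper '[0, 0, 0, 0, 0, 0, 0, 0]' --delta_pos '[[0, 0, 0], [0, 0, 0], [0, 0, 0], [0, 0, 0], [0, 0, 2], [0, 0, 4], [0, 0, 4], [0, 0, 4]]' --turn '[[0, 0, 0.17], [0, 0, 0.34], [0, 0, 0.5], [0, 0, 0.654], [0, 0, 0.654], [0, 0, 0.654], [0, 0, 0.654], [0, 0, 0.654]]'

```text
time: 31.02
position: [0.5738, 0.1237, 0.1799]
tool_rot: [0.993, 0.116, -0.001, -0.0]
ft_force: [0.0, -0.4, -0.8]
grip_width: 0.0438
grip_force: 0.0
```

Run:
```python
from h import *
st()
D=down(np.radians(-76.7))
go(([.5734,.1239,.104],D))
```

```text
t31.02 p [0.5738 0.1237 0.1799] yawY -76.72 z [-0.001  0.    -1.   ] F [ 0.  -0.4 -0.8] w 0.0438 g 0.0 q [0.02 0.53 1.57 0.   1.04 1.36]
d [-0.02 -0.02  7.59] turn [-0.     0.001 -0.   ] rows>= 2
```

Emit:
play_rows --gripper '[0, 0, 0, 0, 0, 0.6, 0.9, 0.9, 0.9, 0.9, 0.9, 0.9]' --delta_pos '[[0, 0, 3], [0, 0, 5.5], [0, 0, 7], [0, 0, 7.6], [0, 0, 7.6], [0, 0, 7.6], [0, 0, 7.6], [0, 0, 7.6], [0, 0, 7.6], [0, 0, 7.6], [0, 0, 7.6], [0, 0, 7.6]]' --turn '[[0, 0, 0], [0, 0, 0], [0, 0, 0], [0, 0, 0], [0, 0, 0], [0, 0, 0], [0, 0, 0], [0, 0, 0], [0, 0, 0], [0, 0, 0], [0, 0, 0], [0, 0, 0]]' --squeeze 20

```text
time: 32.52
position: [0.5743, 0.1238, 0.105]
tool_rot: [0.993, 0.116, 0.0, -0.0]
ft_force: [-0.6, 0.5, 5.3]
grip_width: 0.0197
grip_force: 20.0
```

Emit:
play_rows --gripper '[0.9, 0.9, 0.9, 0.9, 0.9, 0.9, 0.9, 0.9]' --delta_pos '[[0, 0, 0], [0, 0, -2], [0, 0, -5], [0, 0, -9], [0, 0, -14], [0, 0, -19], [0, 0, -19], [0, 0, -19]]' --turn '[[0, 0, 0], [0, 0, 0], [0, 0, 0], [0, 0, 0], [0, 0, 0], [0, 0, 0], [0, 0, 0], [0, 0, 0]]'

```text
time: 33.52
position: [0.5727, 0.1236, 0.2929]
tool_rot: [0.993, 0.116, -0.002, -0.0]
ft_force: [0.2, -0.0, -1.4]
grip_width: 0.0201
grip_force: 20.0
```

Run:
```python
from h import *
st()
go(ledge(-.135,.16),ledge(-.135,.05),ledge(-.135,.03))
```

```text
t33.52 p [0.5727 0.1236 0.2929] yawY -76.72 z [-0.003 -0.    -1.   ] F [ 0.2 -0.  -1.4] w 0.0201 g 20.0 q [ 0.02  0.4   1.44 -0.    1.3   1.36]
d [-12.46  44.3    3.06] turn [-0.322  0.177 -0.988] rows>= 8
d [-12.43  44.31  14.06] turn [-0.322  0.177 -0.988] rows>= 8
d [-12.42  44.31  16.06] turn [-0.322  0.177 -0.988] rows>= 8
```

Emit:
play_rows --gripper '[0.9, 0.9, 0.9, 0.9, 0.9, 0.9, 0.9, 0.9, 0.9, 0.9, 0.9]' --delta_pos '[[-1.5, 5.5, 0], [-3, 11, 0], [-4.5, 16.5, 0], [-6, 22, 0], [-7.5, 27.5, 1], [-9, 33, 2], [-10.5, 38.5, 3], [-12.4, 44.3, 3], [-12.4, 44.3, 3], [-12.4, 44.3, 8], [-12.4, 44.3, 11]]' --turn '[[-0.04, 0.022, -0.12], [-0.08, 0.044, -0.247], [-0.12, 0.066, -0.37], [-0.16, 0.088, -0.494], [-0.2, 0.11, -0.617], [-0.24, 0.132, -0.74], [-0.28, 0.155, -0.86], [-0.322, 0.177, -0.988], [-0.322, 0.177, -0.988], [-0.322, 0.177, -0.988], [-0.322, 0.177, -0.988]]'

```text
time: 34.9
position: [0.5527, -0.3331, 0.1799]
tool_rot: [0.805, 0.568, 0.101, 0.138]
ft_force: [-0.1, 0.2, -2.0]
grip_width: 0.0201
grip_force: 20.0
```

Emit:
play_rows --gripper '[0.9, 0.9, 0.9]' --delta_pos '[[0, 0, 0], [0, 0, 0], [0, 0, 0]]' --turn '[[0, 0, 0], [0, 0, 0], [0, 0, 0]]'

```text
time: 35.28
position: [0.556, -0.3363, 0.1862]
tool_rot: [0.804, 0.568, 0.102, 0.144]
ft_force: [-1.2, -0.3, -1.5]
grip_width: 0.0198
grip_force: 20.0
```

Run:
```python
from m2 import *
robot.camera("scene");robot.camera("scene");st()
go(ledge(-.135,.04),ledge(-.135,.0))
s=mean("scene",1)
u,v=proj(s,[ledge(-.135,0)[0]])[0].astype(int); print(u,v)
cv2.imwrite("pics/l1.png",cv2.resize(s["im"][v-50:v+60,u-80:u+80].astype(np.uint8)[...,::-1],None,fx=4.5,fy=4.5,interpolation=cv2.INTER_CUBIC))
```

```text
t35.38 p [ 0.5558 -0.3363  0.1861] yawY -19.47 z [ 0.328 -0.116 -0.938] F [ 0.4 -0.3 -1.6] w 0.0201 g 20.0 q [-0.79  0.5   1.69  0.25  0.65 -0.63]
d [-0.09 -1.76  4.01] turn [ 0.006 -0.     0.001] rows>= 1
d [-0.09 -3.15  7.76] turn [ 0.006 -0.     0.001] rows>= 2
143 188
```

View pics/l1.png

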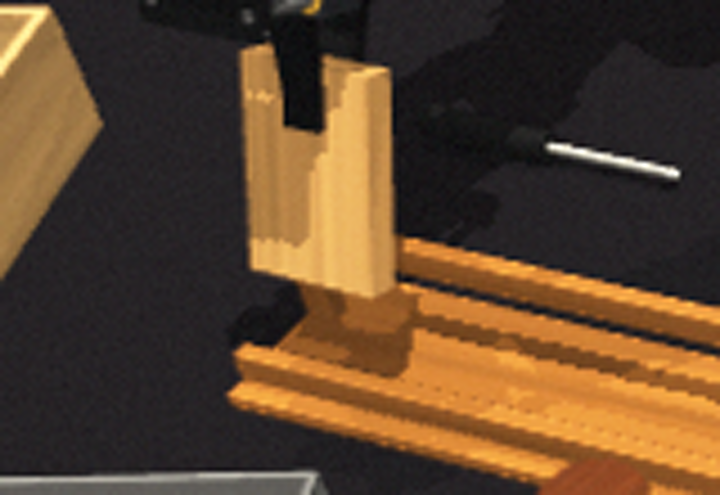

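The board hangs leaning over the right end of the ledge, with its foot (310,285) above the plank and clear of the end post. I lower it.

Emit:
play_rows --gripper '[0.9, 0.9, 0.9, 0.9, 0.9, 0.9]' --delta_pos '[[-0.1, -0.9, 2], [-0.1, -1.7, 4], [-0.1, -1.7, 4], [-0.1, -1.7, 4], [-0.1, -1.7, 4], [-0.1, -1.7, 4]]' --turn '[[0.003, 0, 0], [0.003, 0, 0], [0.003, 0, 0], [0.003, 0, 0], [0.003, 0, 0], [0.003, 0, 0]]'

```text
time: 36.17
position: [0.5531, -0.3364, 0.1421]
tool_rot: [0.804, 0.568, 0.101, 0.142]
ft_force: [-0.1, 0.1, -2.0]
grip_width: 0.02
grip_force: 20.0
```

Run:
```python
from h import *
robot.camera("scene");robot.camera("scene");st()
go(ledge(-.135,.04),ledge(-.135,.015),ledge(-.135,.0))
```

```text
t36.27 p [ 0.5529 -0.3363  0.1417] yawY -19.50 z [ 0.324 -0.114 -0.939] F [-0.2  0.4 -1.9] w 0.0198 g 20.0 q [-0.79  0.56  1.73  0.29  0.56 -0.67]
d [ 0.01  0.03 -0.07] turn [ 0.001 -0.001  0.   ] rows>= 1
d [ 0.01 -0.82  2.28] turn [ 0.001 -0.001  0.   ] rows>= 1
d [ 0.01 -1.34  3.69] turn [ 0.001 -0.001  0.   ] rows>= 1
```

Emit:
play_rows --gripper '[0.9, 0.9, 0.9, 0.9, 0.9, 0.9]' --delta_pos '[[0, -0.4, 1.1], [0, -0.8, 2.2], [0, -1.1, 3], [0, -1.34, 3.65], [0, -1.34, 3.65], [0, -1.34, 3.65]]' --turn '[[0, 0, 0], [0, 0, 0], [0, 0, 0], [0, 0, 0], [0, 0, 0], [0, 0, 0]]'

```text
time: 37.02
position: [0.5546, -0.3382, 0.1059]
tool_rot: [0.804, 0.568, 0.102, 0.146]
ft_force: [-5.1, 2.6, 18.6]
grip_width: 0.0201
grip_force: 20.0
```

Run:
```python
from m2 import *
robot.camera("scene");st()
go(ledge(-.135,.0))
s=mean("scene",1);u,v=143,188
cv2.imwrite("pics/l2.png",cv2.resize(s["im"][v-50:v+60,u-80:u+80].astype(np.uint8)[...,::-1],None,fx=4.5,fy=4.5,interpolation=cv2.INTER_CUBIC))
```

```text
t37.08 p [ 0.5546 -0.3382  0.1059] yawY -19.50 z [ 0.329 -0.119 -0.937] F [-5.5  2.2 17.5] w 0.0200 g 20.0 q [-0.79  0.62  1.75  0.34  0.47 -0.73]
d [ 0.14 -0.32  0.25] turn [ 0.008  0.003 -0.   ] rows>= 1
```

View pics/l2.png

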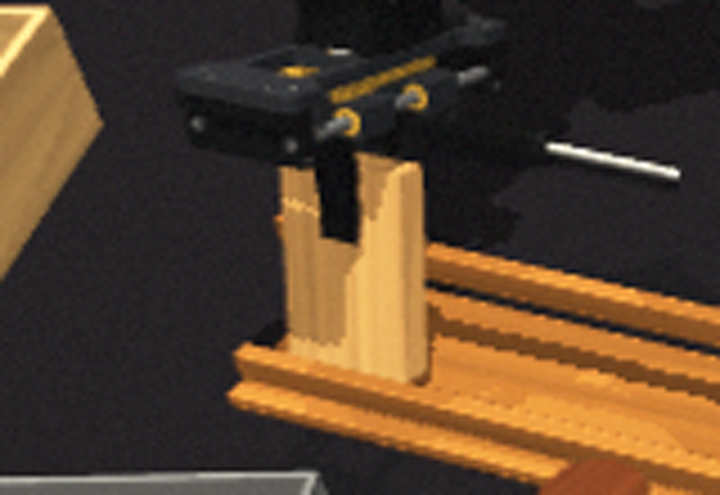

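Emit:
play_rows --gripper '[0.9, 0.9, 0.9, 0.9]' --delta_pos '[[0, -0.1, -0.15], [0, -0.2, -0.2], [0, -0.2, -0.2], [0, -0.2, -0.2]]' --turn '[[0, 0, 0], [0, 0, 0], [0, 0, 0], [0, 0, 0]]'

```text
time: 37.62
position: [0.5498, -0.3348, 0.1024]
tool_rot: [0.804, 0.568, 0.101, 0.141]
ft_force: [-0.6, 0.7, -1.1]
grip_width: 0.0199
grip_force: 20.0
```

Run:
```python
from h import *
robot.camera("scene");st()
go(ledge(-.135,.0))
```

```text
t37.67 p [ 0.55   -0.3349  0.1026] yawY -19.52 z [ 0.322 -0.112 -0.94 ] F [ 0.   0.2 -1.6] w 0.0199 g 20.0 q [-0.79  0.62  1.76  0.34  0.47 -0.73]
d [-0.02  0.31  0.13] turn [-0.001 -0.002 -0.   ] rows>= 1
```

Emit:
play_rows --gripper '[0.9, 0.9, 0.9, 0.9, 0.9]' --delta_pos '[[0, 0.0, 0.05], [0, 0.0, 0.1], [0, 0.0, 0.14], [0, 0.0, 0.14], [0, 0.0, 0.14]]' --turn '[[0, 0, 0], [0, 0, 0], [0, 0, 0], [0, 0, 0], [0, 0, 0]]'

```text
time: 38.3
position: [0.5507, -0.3353, 0.1022]
tool_rot: [0.804, 0.568, 0.101, 0.142]
ft_force: [-0.1, -0.2, -1.7]
grip_width: 0.0203
grip_force: 20.0
```

Run:
```python
from h import *
robot.camera("scene");st()
go(ledge(-.135,.0))
```

```text
t38.35 p [ 0.5507 -0.3353  0.1022] yawY -19.51 z [ 0.323 -0.113 -0.94 ] F [ 0.5 -0.5 -2.2] w 0.0200 g 20.0 q [-0.79  0.62  1.76  0.34  0.47 -0.73]
d [-0.    0.24  0.06] turn [ 0.    -0.001 -0.   ] rows>= 1
```

Emit:
play_rows --gripper '[0.9, 0.9, 0.9, 0.9, 0.9, 0.9]' --delta_pos '[[0, 0.2, -0.05], [0, 0.2, -0.05], [0, 0.24, 0.1], [0, 0.24, 0.15], [0, 0.24, 0.15], [0, 0.24, 0.15]]' --turn '[[0, 0, 0], [0, 0, 0], [0, 0, 0], [0, 0, 0], [0, 0, 0], [0, 0, 0]]'

```text
time: 39.1
position: [0.5533, -0.3362, 0.1015]
tool_rot: [0.804, 0.568, 0.101, 0.142]
ft_force: [0.4, 0.2, -2.5]
grip_width: 0.0196
grip_force: 20.0
```

Run:
```python
from h import *
robot.camera("scene");st()
go(ledge(-.135,.0))
```

```text
t39.15 p [ 0.5533 -0.3362  0.1015] yawY -19.51 z [ 0.323 -0.113 -0.94 ] F [ 0.3  0.2 -0.1] w 0.0199 g 20.0 q [-0.79  0.63  1.75  0.34  0.47 -0.73]
d [-0.01  0.01 -0.1 ] turn [ 0.    -0.001 -0.   ] rows>= 1
```

Emit:
play_rows --gripper '[0.5, 0.4, 0.3, 0.2, 0.2, 0.2, 0.2, 0.2, 0.2, 0.2]' --delta_pos '[[0, 0, 0.05], [0, 0, 0.05], [0, 0, 0], [0, 0, 0], [0, 0, 0], [0, 0, -2], [0, 0, -5], [0, 0, -10], [0, 0, -13], [0, 0, -13]]' --turn '[[0, 0, 0], [0, 0, 0], [0, 0, 0], [0, 0, 0], [0, 0, 0], [0, 0, 0], [0, 0, 0], [0, 0, 0], [0, 0, 0], [0, 0, 0]]'

```text
time: 40.4
position: [0.5119, -0.3224, 0.2266]
tool_rot: [0.804, 0.568, 0.101, 0.144]
ft_force: [0.1, 1.4, -1.0]
grip_width: 0.0351
grip_force: 0.0
```

Run:
```python
from m2 import *
st()
D=down(np.radians(-76.7))
go(([.5573,.1901,.26],D),([.5573,.1901,.19],D))
s=mean("scene",1);u,v=143,188
cv2.imwrite("pics/l3.png",cv2.resize(s["im"][v-50:v+60,u-80:u+80].astype(np.uint8)[...,::-1],None,fx=4.5,fy=4.5,interpolation=cv2.INTER_CUBIC))
```

```text
t40.40 p [ 0.5119 -0.3224  0.2266] yawY -19.47 z [ 0.327 -0.117 -0.938] F [ 0.1  1.4 -1. ] w 0.0351 g 0.0 q [-0.83  0.38  1.75  0.25  0.7  -0.66]
d [ 49.82 -10.85  -7.66] turn [ 0.325 -0.176  0.988] rows>= 9
d [ 49.83 -13.28  -1.1 ] turn [ 0.325 -0.176  0.988] rows>= 9
```

View pics/l3.png

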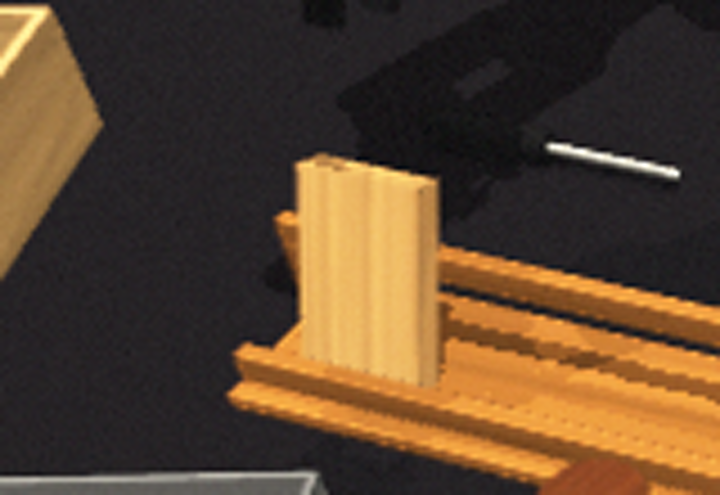

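The board stands on the plank behind the lip and leans back on the rail. Next is board 4.

Emit:
play_rows --gripper '[0.1, 0, 0, 0, 0, 0, 0, 0, 0, 0, 0, 0]' --delta_pos '[[5, -1.1, -0.8], [10, -2.2, -1.6], [15, -3.3, -2.4], [20, -4.4, -3.2], [25.5, -5.6, -4], [31, -6.8, -4.8], [36.5, -8, -5.6], [42, -9.2, -6.4], [47, -10.2, -7.2], [49.8, -10.8, -7.7], [49.8, -11.9, -4.9], [49.8, -13.3, -1.1]]' --turn '[[0.03, -0.017, 0.1], [0.065, -0.035, 0.2], [0.1, -0.052, 0.3], [0.13, -0.07, 0.4], [0.163, -0.088, 0.5], [0.195, -0.106, 0.6], [0.228, -0.123, 0.7], [0.26, -0.14, 0.8], [0.293, -0.158, 0.9], [0.325, -0.176, 0.988], [0.325, -0.176, 0.988], [0.325, -0.176, 0.988]]'

```text
time: 41.95
position: [0.5565, 0.1919, 0.1873]
tool_rot: [0.993, 0.116, -0.001, -0.002]
ft_force: [0.6, -0.1, -0.4]
grip_width: 0.0432
grip_force: 0.0
```

Emit:
play_rows --gripper '[0, 0, 0]' --delta_pos '[[0, 0, 0], [0, 0, 0], [0, 0, 0]]' --turn '[[0, 0, 0], [0, 0, 0], [0, 0, 0]]'

```text
time: 42.32
position: [0.5573, 0.191, 0.1905]
tool_rot: [0.993, 0.116, -0.0, -0.002]
ft_force: [-1.1, 1.2, 0.3]
grip_width: 0.0436
grip_force: 0.0
```

```bash
cat > chk.py <<'E'
from m2 import *
def chk():
    c=mean("top",2)
    for o in rects(c,(340,130,510,235),lambda im:(im[...,0]>225)&(im[...,1]>185),.135):
        d=np.r_[o[0]/1000,0]-LO; print("ledge top face: x %.1f y %.1f"%(d@LX*1000,d@LY*1000),*o)
E
python3 - <<'E'
from chk import *
st()
D=down(np.radians(-76.7))
go(([.5573,.1901,.104],D))
chk()
E
```

```text
t42.33 p [0.5573 0.191  0.1905] yawY -76.71 z [-0.001  0.004 -1.   ] F [-1.1  1.2  0.3] w 0.0436 g 0.0 q [0.14 0.52 1.56 0.   1.07 1.47]
d [-0.02  0.13  8.65] turn [-0.004  0.    -0.   ] rows>= 2
ledge top face: x -25.2 y -136.8 [ 537.9 -332.7] 83.9 24.7 71.0
ledge top face: x 185.6 y -168.5 [ 726. -433.] 79.9 40.5 178.5
```

Emit:
play_rows --gripper '[0, 0, 0, 0, 0, 0.6, 0.9, 0.9, 0.9, 0.9, 0.9, 0.9]' --delta_pos '[[0, 0.1, 3], [0, 0.1, 6], [0, 0.1, 8], [0, 0.1, 8.6], [0, 0.1, 8.6], [0, 0.1, 8.6], [0, 0.1, 8.6], [0, 0.1, 8.6], [0, 0.1, 8.6], [0, 0.1, 8.6], [0, 0.1, 8.6], [0, 0.1, 8.6]]' --turn '[[-0.002, 0, 0], [-0.002, 0, 0], [-0.002, 0, 0], [-0.002, 0, 0], [-0.002, 0, 0], [-0.002, 0, 0], [-0.002, 0, 0], [-0.002, 0, 0], [-0.002, 0, 0], [-0.002, 0, 0], [-0.002, 0, 0], [-0.002, 0, 0]]'

```text
time: 43.92
position: [0.5563, 0.1903, 0.1035]
tool_rot: [0.993, 0.116, -0.001, -0.001]
ft_force: [-0.3, 0.4, 4.3]
grip_width: 0.0203
grip_force: 20.0
```

Emit:
play_rows --gripper '[0.9, 0.9, 0.9, 0.9, 0.9, 0.9, 0.9, 0.9]' --delta_pos '[[0, 0, 0], [0, 0, -2], [0, 0, -5], [0, 0, -9], [0, 0, -14], [0, 0, -19], [0, 0, -19], [0, 0, -19]]' --turn '[[0, 0, 0], [0, 0, 0], [0, 0, 0], [0, 0, 0], [0, 0, 0], [0, 0, 0], [0, 0, 0], [0, 0, 0]]'

```text
time: 44.92
position: [0.5554, 0.1898, 0.2915]
tool_rot: [0.993, 0.116, -0.003, -0.001]
ft_force: [-0.2, 0.2, -2.9]
grip_width: 0.0199
grip_force: 20.0
```

Run:
```python
from h import *
st()
go(ledge(-.045,.16),ledge(-.045,.04))
```

```text
t44.92 p [0.5554 0.1898 0.2915] yawY -76.71 z [-0.007  0.001 -1.   ] F [-0.2  0.2 -2.9] w 0.0199 g 20.0 q [0.14 0.41 1.44 0.   1.3  1.48]
d [-7.43 43.58  2.82] turn [-0.325  0.178 -0.987] rows>= 8
d [-7.36 43.61 14.82] turn [-0.325  0.178 -0.987] rows>= 8
```

Emit:
play_rows --gripper '[0.9, 0.9, 0.9, 0.9, 0.9, 0.9, 0.9, 0.9, 0.9, 0.9, 0.9]' --delta_pos '[[-0.9, 5.4, 0], [-1.8, 10.8, 0], [-2.7, 16.2, 0], [-3.6, 21.6, 0], [-4.5, 27, 1], [-5.4, 32.4, 2], [-6.4, 38, 3], [-7.4, 43.6, 3], [-7.4, 43.6, 3], [-7.4, 43.6, 8], [-7.4, 43.6, 12]]' --turn '[[-0.04, 0.022, -0.12], [-0.08, 0.044, -0.247], [-0.12, 0.066, -0.37], [-0.16, 0.088, -0.494], [-0.2, 0.11, -0.617], [-0.24, 0.132, -0.74], [-0.28, 0.155, -0.86], [-0.325, 0.178, -0.987], [-0.325, 0.178, -0.987], [-0.325, 0.178, -0.987], [-0.325, 0.178, -0.987]]'

```text
time: 46.3
position: [0.5825, -0.2491, 0.1687]
tool_rot: [0.805, 0.568, 0.101, 0.14]
ft_force: [-0.1, -0.9, -1.8]
grip_width: 0.0198
grip_force: 20.0
```

Emit:
play_rows --gripper '[0.9, 0.9, 0.9, 0.9]' --delta_pos '[[0, 0, 0], [0, 0, 0], [0, 0, 0], [0, 0, 0]]' --turn '[[0, 0, 0], [0, 0, 0], [0, 0, 0], [0, 0, 0]]'

```text
time: 46.8
position: [0.5853, -0.2515, 0.1739]
tool_rot: [0.804, 0.568, 0.102, 0.144]
ft_force: [-0.5, 0.2, -1.7]
grip_width: 0.0197
grip_force: 20.0
```

Run:
```python
from h import *
robot.camera("top");st()
go(ledge(-.045,.04),ledge(-.045,.01))
```

```text
t46.85 p [ 0.5851 -0.2514  0.1736] yawY -19.52 z [ 0.327 -0.115 -0.938] F [ 0.4 -0.9 -1.5] w 0.0196 g 20.0 q [-0.63  0.5   1.74  0.18  0.58 -0.43]
d [-0.06 -1.26  2.86] turn [ 0.005 -0.    -0.   ] rows>= 1
d [-0.07 -2.3   5.67] turn [ 0.005 -0.    -0.   ] rows>= 1
```

Emit:
play_rows --gripper '[0.9, 0.9, 0.9, 0.9, 0.9, 0.9, 0.9, 0.9]' --delta_pos '[[-0.06, -0.6, 1.2], [-0.06, -1.25, 2.8], [-0.06, -1.25, 2.8], [-0.06, -1.25, 2.8], [-0.06, -1.75, 4.2], [-0.06, -2.25, 5.6], [-0.06, -2.25, 5.6], [-0.06, -2.25, 5.6]]' --turn '[[0.004, 0, 0], [0.004, 0, 0], [0.004, 0, 0], [0.004, 0, 0], [0.004, 0, 0], [0.004, 0, 0], [0.004, 0, 0], [0.004, 0, 0]]'

```text
time: 47.85
position: [0.5821, -0.2507, 0.1109]
tool_rot: [0.805, 0.568, 0.1, 0.14]
ft_force: [-0.2, 0.4, -1.1]
grip_width: 0.0197
grip_force: 20.0
```

Run:
```python
from h import *
robot.camera("top");st()
go(ledge(-.045,.002),ledge(-.045,-.001))
```

```text
t47.90 p [ 0.5821 -0.2507  0.111 ] yawY -19.55 z [ 0.32  -0.112 -0.941] F [-0.6  0.6 -1.5] w 0.0200 g 20.0 q [-0.63  0.6   1.78  0.23  0.44 -0.49]
d [-0.03 -0.12  0.65] turn [-0.003 -0.002 -0.001] rows>= 1
d [-0.03 -0.22  0.93] turn [-0.003 -0.002 -0.001] rows>= 1
```

Emit:
play_rows --gripper '[0.9, 0.9, 0.9, 0.9, 0.9, 0.9]' --delta_pos '[[0, -0.05, 0.3], [0, -0.12, 0.6], [0, -0.2, 0.85], [0, -0.2, 0.9], [0, -0.2, 0.9], [0, -0.2, 0.9]]' --turn '[[0, 0, 0], [0, 0, 0], [0, 0, 0], [0, 0, 0], [0, 0, 0], [0, 0, 0]]'

```text
time: 48.65
position: [0.5835, -0.2513, 0.1026]
tool_rot: [0.805, 0.568, 0.1, 0.141]
ft_force: [-0.9, 0.9, -1.8]
grip_width: 0.0198
grip_force: 20.0
```

Run:
```python
from h import *
st()
go(ledge(-.045,0),ledge(-.045,-.001))
```

```text
t48.65 p [ 0.5835 -0.2513  0.1026] yawY -19.55 z [ 0.321 -0.112 -0.94 ] F [-0.9  0.9 -1.8] w 0.0198 g 20.0 q [-0.63  0.61  1.78  0.24  0.42 -0.49]
d [-0.02 -0.04  0.  ] turn [-0.002 -0.001 -0.001] rows>= 1
d [-0.02 -0.07  0.1 ] turn [-0.002 -0.001 -0.001] rows>= 1
```

Emit:
play_rows --gripper '[0.9, 0.9, 0.5, 0.4, 0.3, 0.2, 0.2, 0.2, 0.2, 0.2, 0.2, 0.2]' --delta_pos '[[0, -0.05, 0.12], [0, -0.05, 0.12], [0, -0.05, 0.12], [0, -0.05, 0.12], [0, -0.05, 0.08], [0, -0.05, 0.08], [0, 0, -0.5], [0, 0, -3], [0, 0, -7], [0, 0, -13], [0, 0, -13], [0, 0, -13]]' --turn '[[0, 0, 0], [0, 0, 0], [0, 0, 0], [0, 0, 0], [0, 0, 0], [0, 0, 0], [0, 0, 0], [0, 0, 0], [0, 0, 0], [0, 0, 0], [0, 0, 0], [0, 0, 0]]'

```text
time: 50.15
position: [0.5417, -0.2367, 0.2252]
tool_rot: [0.804, 0.568, 0.1, 0.141]
ft_force: [-0.2, 0.2, -0.2]
grip_width: 0.0347
grip_force: 0.0
```

Run:
```python
from chk import *
st()
D=down(np.radians(-76.7))
go(([.5415,.2559,.26],D),([.5415,.2559,.19],D))
```

```text
t50.15 p [ 0.5417 -0.2367  0.2252] yawY -19.54 z [ 0.322 -0.113 -0.94 ] F [-0.2  0.2 -0.2] w 0.0347 g 0.0 q [-0.66  0.37  1.79  0.17  0.66 -0.44]
d [ 46.42 -14.32  -8.85] turn [ 0.318 -0.175  0.987] rows>= 8
d [ 46.42 -16.71  -2.27] turn [ 0.318 -0.175  0.987] rows>= 8
```

Emit:
play_rows --gripper '[0.1, 0, 0, 0, 0, 0, 0, 0, 0, 0, 0, 0]' --delta_pos '[[5, -1.5, -0.9], [10, -3, -1.8], [15, -4.6, -2.7], [20, -6.1, -3.6], [25, -7.7, -4.5], [30, -9.2, -5.4], [35.5, -10.9, -6.5], [41, -12.6, -7.6], [46.4, -14.3, -8.8], [46.4, -14.3, -8.8], [46.4, -15.5, -5.5], [46.4, -16.7, -2.3]]' --turn '[[0.035, -0.02, 0.11], [0.07, -0.039, 0.22], [0.106, -0.058, 0.33], [0.14, -0.078, 0.44], [0.177, -0.097, 0.55], [0.212, -0.117, 0.66], [0.248, -0.136, 0.77], [0.283, -0.156, 0.88], [0.318, -0.175, 0.987], [0.318, -0.175, 0.987], [0.318, -0.175, 0.987], [0.318, -0.175, 0.987]]'

```text
time: 51.65
position: [0.541, 0.2548, 0.1878]
tool_rot: [0.993, 0.116, -0.001, 0.0]
ft_force: [0.1, -1.2, -0.4]
grip_width: 0.0435
grip_force: 0.0
```

Emit:
play_rows --gripper '[0, 0, 0]' --delta_pos '[[0, 0, 0], [0, 0, 0], [0, 0, 0]]' --turn '[[0, 0, 0], [0, 0, 0], [0, 0, 0]]'

```text
time: 52.02
position: [0.5427, 0.2556, 0.1916]
tool_rot: [0.993, 0.116, 0.001, -0.0]
ft_force: [-0.1, -0.1, 0.1]
grip_width: 0.0437
grip_force: 0.0
```

Run:
```python
from chk import *
st()
D=down(np.radians(-76.7))
go(([.5415,.2559,.104],D))
chk()
```

```text
t52.02 p [0.5427 0.2556 0.1916] yawY -76.70 z [ 0.002  0.001 -1.   ] F [-0.1 -0.1  0.1] w 0.0437 g 0.0 q [0.25 0.53 1.53 0.   1.08 1.59]
d [-0.13 -0.06  8.76] turn [-0.    -0.002  0.   ] rows>= 2
ledge top face: x -35.8 y 183.8 [634.9 -27. ] 50.3 11.1 66.1
ledge top face: x 13.5 y 183.9 [681.4 -43.3] 50.6 16.6 68.9
ledge top face: x -25.6 y -46.1 [ 567.8 -247.1] 83.4 24.2 70.4
ledge top face: x -25.2 y -136.8 [ 537.9 -332.8] 84.0 24.8 71.2
ledge top face: x 185.6 y -168.5 [ 726. -433.] 80.0 40.5 178.4
```

Both placed boards agree in lean and spacing. Board 3 is next.

Emit:
play_rows --gripper '[0, 0, 0, 0, 0, 0.6, 0.9, 0.9, 0.9, 0.9, 0.9, 0.9]' --delta_pos '[[-0.1, -0.05, 3], [-0.1, -0.05, 6], [-0.1, -0.05, 8], [-0.1, -0.05, 8.7], [-0.1, -0.05, 8.7], [-0.1, -0.05, 8.7], [-0.1, -0.05, 8.7], [-0.1, -0.05, 8.7], [-0.1, -0.05, 8.7], [-0.1, -0.05, 8.7], [-0.1, -0.05, 8.7], [-0.1, -0.05, 8.7]]' --turn '[[0, 0, 0], [0, 0, 0], [0, 0, 0], [0, 0, 0], [0, 0, 0], [0, 0, 0], [0, 0, 0], [0, 0, 0], [0, 0, 0], [0, 0, 0], [0, 0, 0], [0, 0, 0]]'

```text
time: 53.62
position: [0.5407, 0.2561, 0.1037]
tool_rot: [0.993, 0.116, 0.0, -0.0]
ft_force: [0.3, 0.9, 4.9]
grip_width: 0.0196
grip_force: 20.0
```

Emit:
play_rows --gripper '[0.9, 0.9, 0.9, 0.9, 0.9, 0.9, 0.9, 0.9]' --delta_pos '[[0, 0, 0], [0, 0, -2], [0, 0, -5], [0, 0, -9], [0, 0, -14], [0, 0, -19], [0, 0, -19], [0, 0, -19]]' --turn '[[0, 0, 0], [0, 0, 0], [0, 0, 0], [0, 0, 0], [0, 0, 0], [0, 0, 0], [0, 0, 0], [0, 0, 0]]'

```text
time: 54.62
position: [0.5394, 0.2555, 0.2917]
tool_rot: [0.993, 0.116, -0.002, 0.0]
ft_force: [0.1, -0.6, -1.4]
grip_width: 0.0199
grip_force: 20.0
```

Run:
```python
from h import *
st()
go(ledge(.045,.16),ledge(.045,.04))
```

```text
t54.62 p [0.5394 0.2555 0.2917] yawY -76.69 z [-0.004 -0.001 -1.   ] F [ 0.1 -0.6 -1.4] w 0.0199 g 20.0 q [0.26 0.42 1.42 0.   1.31 1.59]
d [-2.53 42.77  2.93] turn [-0.321  0.178 -0.987] rows>= 7
d [-2.49 42.77 14.93] turn [-0.321  0.178 -0.987] rows>= 8
```

Emit:
play_rows --gripper '[0.9, 0.9, 0.9, 0.9, 0.9, 0.9, 0.9, 0.9, 0.9, 0.9, 0.9]' --delta_pos '[[-0.3, 5.3, 0], [-0.6, 10.6, 0], [-0.9, 16, 0], [-1.2, 21.4, 0], [-1.5, 26.8, 1], [-1.8, 32.2, 2], [-2.1, 37.5, 3], [-2.5, 42.8, 3], [-2.5, 42.8, 3], [-2.5, 42.8, 8], [-2.5, 42.8, 12]]' --turn '[[-0.04, 0.022, -0.12], [-0.08, 0.044, -0.247], [-0.12, 0.066, -0.37], [-0.16, 0.088, -0.494], [-0.2, 0.11, -0.617], [-0.24, 0.132, -0.74], [-0.28, 0.155, -0.86], [-0.323, 0.178, -0.987], [-0.323, 0.178, -0.987], [-0.323, 0.178, -0.987], [-0.323, 0.178, -0.987]]'

```text
time: 56.0
position: [0.6125, -0.1646, 0.1697]
tool_rot: [0.805, 0.568, 0.101, 0.14]
ft_force: [-0.6, 1.1, -1.5]
grip_width: 0.0199
grip_force: 20.0
```

Emit:
play_rows --gripper '[0.9, 0.9, 0.9, 0.9]' --delta_pos '[[0, 0, 0], [0, 0, 0], [0, 0, 0], [0, 0, 0]]' --turn '[[0, 0, 0], [0, 0, 0], [0, 0, 0], [0, 0, 0]]'

```text
time: 56.5
position: [0.6156, -0.1665, 0.1749]
tool_rot: [0.804, 0.568, 0.103, 0.144]
ft_force: [-0.8, 0.2, -2.1]
grip_width: 0.0201
grip_force: 20.0
```

Run:
```python
from h import *
robot.camera("top");st()
go(ledge(.045,.04),ledge(.045,.01))
```

```text
t56.55 p [ 0.6154 -0.1665  0.1746] yawY -19.52 z [ 0.329 -0.115 -0.937] F [-0.   0.1 -0.9] w 0.0201 g 20.0 q [-0.46  0.5   1.73  0.08  0.56 -0.18]
d [-0.08 -1.32  2.95] turn [ 0.006 -0.001 -0.   ] rows>= 1
d [-0.09 -2.36  5.76] turn [ 0.006 -0.001 -0.   ] rows>= 1
```

Emit:
play_rows --gripper '[0.9, 0.9, 0.9, 0.9, 0.9, 0.9, 0.9, 0.9]' --delta_pos '[[-0.07, -0.6, 1.2], [-0.07, -1.3, 2.9], [-0.07, -1.3, 2.9], [-0.07, -1.3, 2.9], [-0.07, -1.8, 4.3], [-0.07, -2.3, 5.7], [-0.07, -2.3, 5.7], [-0.07, -2.3, 5.7]]' --turn '[[0.004, 0, 0], [0.004, 0, 0], [0.004, 0, 0], [0.004, 0, 0], [0.004, 0, 0], [0.004, 0, 0], [0.004, 0, 0], [0.004, 0, 0]]'

```text
time: 57.55
position: [0.6124, -0.1662, 0.111]
tool_rot: [0.804, 0.568, 0.101, 0.141]
ft_force: [0.1, 0.6, -1.0]
grip_width: 0.0201
grip_force: 20.0
```

Run:
```python
from h import *
robot.camera("top");st()
go(ledge(.045,.002),ledge(.045,-.001))
```

```text
t57.60 p [ 0.6122 -0.166   0.1109] yawY -19.53 z [ 0.321 -0.112 -0.94 ] F [-0.  -0.1 -1.4] w 0.0197 g 20.0 q [-0.46  0.6   1.78  0.11  0.42 -0.21]
d [-0.02 -0.12  0.64] turn [-0.002 -0.002 -0.   ] rows>= 1
d [-0.02 -0.23  0.92] turn [-0.002 -0.002 -0.   ] rows>= 1
```

Same state as with the previous board, so I repeat the lowering and release.

Emit:
play_rows --gripper '[0.9, 0.9, 0.9, 0.9, 0.9, 0.9]' --delta_pos '[[0, -0.05, 0.3], [0, -0.12, 0.6], [0, -0.2, 0.85], [0, -0.2, 0.9], [0, -0.22, 0.95], [0, -0.22, 0.95]]' --turn '[[0, 0, 0], [0, 0, 0], [0, 0, 0], [0, 0, 0], [0, 0, 0], [0, 0, 0]]'

```text
time: 58.35
position: [0.6135, -0.1665, 0.1019]
tool_rot: [0.804, 0.568, 0.101, 0.141]
ft_force: [-0.5, -0.1, -1.6]
grip_width: 0.0199
grip_force: 20.0
```

Emit:
play_rows --gripper '[0.9, 0.9, 0.5, 0.4, 0.3, 0.2, 0.2, 0.2, 0.2, 0.2, 0.2, 0.2]' --delta_pos '[[0, -0.03, 0.07], [0, -0.03, 0.07], [0, -0.03, 0.07], [0, -0.03, 0.07], [0, -0.03, 0.05], [0, -0.03, 0.05], [0, 0, -0.5], [0, 0, -3], [0, 0, -7], [0, 0, -13], [0, 0, -13], [0, 0, -13]]' --turn '[[0, 0, 0], [0, 0, 0], [0, 0, 0], [0, 0, 0], [0, 0, 0], [0, 0, 0], [0, 0, 0], [0, 0, 0], [0, 0, 0], [0, 0, 0], [0, 0, 0], [0, 0, 0]]'

```text
time: 59.85
position: [0.5717, -0.1519, 0.2245]
tool_rot: [0.804, 0.568, 0.101, 0.142]
ft_force: [0.5, -0.4, -0.5]
grip_width: 0.0346
grip_force: 0.0
```

Run:
```python
from h import *
st()
D=down(np.radians(-76.6))
go(([.510,.3882,.26],D),([.510,.3882,.19],D))
```

```text
t59.85 p [ 0.5717 -0.1519  0.2245] yawY -19.53 z [ 0.323 -0.113 -0.939] F [ 0.5 -0.4 -0.5] w 0.0346 g 0.0 q [-0.47  0.37  1.79  0.08  0.64 -0.19]
d [ 48.86 -21.21 -11.44] turn [ 0.32  -0.175  0.986] rows>= 9
d [ 48.85 -23.61  -4.87] turn [ 0.32  -0.175  0.986] rows>= 9
```

Emit:
play_rows --gripper '[0.1, 0, 0, 0, 0, 0, 0, 0, 0, 0, 0, 0]' --delta_pos '[[4.9, -2.1, -1.1], [9.8, -4.2, -2.3], [14.7, -6.3, -3.4], [19.6, -8.5, -4.6], [24.5, -10.6, -5.7], [29.4, -12.7, -6.9], [34.3, -14.8, -8], [39.2, -16.9, -9.2], [44, -19.1, -10.3], [48.9, -21.2, -11.4], [48.9, -22.4, -8.1], [48.9, -23.6, -4.9]]' --turn '[[0.032, -0.017, 0.099], [0.064, -0.035, 0.197], [0.096, -0.052, 0.296], [0.128, -0.07, 0.394], [0.16, -0.087, 0.493], [0.192, -0.105, 0.592], [0.224, -0.122, 0.69], [0.256, -0.14, 0.789], [0.288, -0.157, 0.887], [0.32, -0.175, 0.986], [0.32, -0.175, 0.986], [0.32, -0.175, 0.986]]'

```text
time: 61.35
position: [0.5096, 0.3893, 0.187]
tool_rot: [0.993, 0.117, -0.002, 0.0]
ft_force: [0.2, -0.3, -0.9]
grip_width: 0.0435
grip_force: 0.0
```

Emit:
play_rows --gripper '[0, 0, 0, 0]' --delta_pos '[[0, 0, 0], [0, 0, 0], [0, 0, 0], [0, 0, 0]]' --turn '[[0, 0, 0], [0, 0, 0], [0, 0, 0], [0, 0, 0]]'

```text
time: 61.85
position: [0.5111, 0.3889, 0.1916]
tool_rot: [0.993, 0.117, 0.001, -0.001]
ft_force: [0.3, 0.7, 1.0]
grip_width: 0.0433
grip_force: 0.0
```

Run:
```python
from chk import *
st()
D=down(np.radians(-76.6))
go(([.510,.3882,.104],D))
chk()
c=mean("top",1)
for o in rects(c,(340,205,405,270),lambda im:(im[...,0]-im[...,2]>35),.06): print("block",*o)
```

```text
t61.85 p [0.5111 0.3889 0.1916] yawY -76.62 z [ 0.002  0.002 -1.   ] F [0.3 0.7 1. ] w 0.0433 g 0.0 q [0.48 0.58 1.42 0.   1.14 1.81]
d [-0.14  0.05  8.76] turn [-0.002 -0.002 -0.   ] rows>= 2
ledge top face: x 13.4 y 179.3 [679.8 -47.7] 39.7 14.3 73.2
ledge top face: x -25.9 y 44.0 [ 597.6 -162.1] 83.5 24.1 70.6
ledge top face: x -25.6 y -46.1 [ 567.8 -247.1] 83.4 24.2 70.4
ledge top face: x -25.3 y -136.9 [ 537.8 -332.8] 84.0 24.7 71.0
ledge top face: x 185.6 y -168.5 [ 726. -433.] 79.9 40.5 178.4
block [451.9 -48.8] 105.6 77.1 175.1
```

The block has been knocked 16 mm aside, with the gauge apparently still in it. I'll check that at the end. Now board 1.

Emit:
play_rows --gripper '[0, 0, 0, 0, 0, 0.6, 0.9, 0.9, 0.9, 0.9, 0.9, 0.9]' --delta_pos '[[-0.1, 0.05, 3], [-0.1, 0.05, 6], [-0.1, 0.05, 8], [-0.1, 0.05, 8.7], [-0.1, 0.05, 8.7], [-0.1, 0.05, 8.7], [-0.1, 0.05, 8.7], [-0.1, 0.05, 8.7], [-0.1, 0.05, 8.7], [-0.1, 0.05, 8.7], [-0.1, 0.05, 8.7], [-0.1, 0.05, 8.7]]' --turn '[[0, 0, 0], [0, 0, 0], [0, 0, 0], [0, 0, 0], [0, 0, 0], [0, 0, 0], [0, 0, 0], [0, 0, 0], [0, 0, 0], [0, 0, 0], [0, 0, 0], [0, 0, 0]]'

```text
time: 63.5
position: [0.5097, 0.3882, 0.1038]
tool_rot: [0.993, 0.117, 0.0, -0.001]
ft_force: [-0.8, 1.1, 5.1]
grip_width: 0.0198
grip_force: 20.0
```

Emit:
play_rows --gripper '[0.9, 0.9, 0.9, 0.9, 0.9, 0.9, 0.9, 0.9]' --delta_pos '[[0, 0, 0], [0, 0, -2], [0, 0, -5], [0, 0, -9], [0, 0, -14], [0, 0, -19], [0, 0, -19], [0, 0, -19]]' --turn '[[0, 0, 0], [0, 0, 0], [0, 0, 0], [0, 0, 0], [0, 0, 0], [0, 0, 0], [0, 0, 0], [0, 0, 0]]'

```text
time: 64.5
position: [0.5085, 0.3872, 0.2917]
tool_rot: [0.993, 0.117, -0.002, 0.0]
ft_force: [-0.2, -0.1, -1.4]
grip_width: 0.0198
grip_force: 20.0
```

Run:
```python
from h import *
st()
go(ledge(.135,.16),ledge(.135,.04))
```

```text
t64.50 p [0.5085 0.3872 0.2917] yawY -76.61 z [-0.003 -0.001 -1.   ] F [-0.2 -0.1 -1.4] w 0.0198 g 20.0 q [0.48 0.48 1.31 0.   1.35 1.81]
d [ 2.25 48.73  2.91] turn [-0.321  0.177 -0.986] rows>= 8
d [ 2.29 48.74 14.91] turn [-0.321  0.177 -0.986] rows>= 9
```

Emit:
play_rows --gripper '[0.9, 0.9, 0.9, 0.9, 0.9, 0.9, 0.9, 0.9, 0.9, 0.9, 0.9, 0.9]' --delta_pos '[[0.25, 5.4, 0], [0.5, 10.8, 0], [0.75, 16.2, 0], [1, 21.6, 0], [1.25, 27, 0], [1.5, 32.4, 1], [1.75, 37.8, 2], [2, 43.2, 3], [2.25, 48.7, 3], [2.25, 48.7, 3], [2.25, 48.7, 8], [2.25, 48.7, 12]]' --turn '[[-0.036, 0.02, -0.11], [-0.072, 0.04, -0.22], [-0.108, 0.06, -0.33], [-0.143, 0.08, -0.44], [-0.18, 0.098, -0.55], [-0.215, 0.118, -0.66], [-0.25, 0.138, -0.77], [-0.287, 0.157, -0.88], [-0.323, 0.177, -0.986], [-0.323, 0.177, -0.986], [-0.323, 0.177, -0.986], [-0.323, 0.177, -0.986]]'

```text
time: 66.0
position: [0.6418, -0.0792, 0.1693]
tool_rot: [0.805, 0.568, 0.1, 0.14]
ft_force: [-0.3, 0.3, -1.3]
grip_width: 0.0198
grip_force: 20.0
```

Emit:
play_rows --gripper '[0.9, 0.9, 0.9, 0.9]' --delta_pos '[[0, 0, 0], [0, 0, 0], [0, 0, 0], [0, 0, 0]]' --turn '[[0, 0, 0], [0, 0, 0], [0, 0, 0], [0, 0, 0]]'

```text
time: 66.5
position: [0.645, -0.0807, 0.1745]
tool_rot: [0.804, 0.568, 0.103, 0.144]
ft_force: [-0.4, -0.5, -1.2]
grip_width: 0.0198
grip_force: 20.0
```

Run:
```python
from h import *
robot.camera("top");st()
go(ledge(.135,.04),ledge(.135,.01))
```

```text
t66.55 p [ 0.6448 -0.0807  0.1743] yawY -19.52 z [ 0.328 -0.114 -0.938] F [ 0.3 -0.7 -2. ] w 0.0198 g 20.0 q [-0.29  0.51  1.7  -0.03  0.58  0.07]
d [-0.16 -1.22  2.94] turn [ 0.006 -0.002 -0.   ] rows>= 1
d [-0.16 -2.27  5.75] turn [ 0.006 -0.002 -0.   ] rows>= 1
```

Emit:
play_rows --gripper '[0.9, 0.9, 0.9, 0.9, 0.9, 0.9, 0.9, 0.9]' --delta_pos '[[-0.15, -0.6, 1.2], [-0.15, -1.22, 2.9], [-0.15, -1.22, 2.9], [-0.15, -1.22, 2.9], [-0.15, -1.72, 4.3], [-0.15, -2.22, 5.7], [-0.15, -2.22, 5.7], [-0.15, -2.22, 5.7]]' --turn '[[0.004, 0, 0], [0.004, 0, 0], [0.004, 0, 0], [0.004, 0, 0], [0.004, 0, 0], [0.004, 0, 0], [0.004, 0, 0], [0.004, 0, 0]]'

```text
time: 67.55
position: [0.6426, -0.0815, 0.1112]
tool_rot: [0.804, 0.568, 0.101, 0.141]
ft_force: [0.4, -0.6, -1.2]
grip_width: 0.0195
grip_force: 20.0
```

Run:
```python
from h import *
robot.camera("top");st()
go(ledge(.135,.002),ledge(.135,-.001))
```

```text
t67.60 p [ 0.6428 -0.0816  0.1116] yawY -19.52 z [ 0.323 -0.112 -0.94 ] F [ 0.   0.9 -2.2] w 0.0200 g 20.0 q [-0.29  0.61  1.74 -0.04  0.44  0.08]
d [ 0.   -0.2   0.68] turn [-0.    -0.002 -0.   ] rows>= 1
d [ 0.   -0.3   0.96] turn [-0.    -0.002 -0.   ] rows>= 1
```

Emit:
play_rows --gripper '[0.9, 0.9, 0.9, 0.9, 0.9, 0.9]' --delta_pos '[[0, -0.1, 0.3], [0, -0.18, 0.6], [0, -0.28, 0.85], [0, -0.28, 0.92], [0, -0.28, 0.97], [0, -0.28, 0.97]]' --turn '[[0, 0, 0], [0, 0, 0], [0, 0, 0], [0, 0, 0], [0, 0, 0], [0, 0, 0]]'

```text
time: 68.35
position: [0.643, -0.0817, 0.1014]
tool_rot: [0.804, 0.568, 0.101, 0.141]
ft_force: [-1.8, 0.5, -1.2]
grip_width: 0.0201
grip_force: 20.0
```

Emit:
play_rows --gripper '[0.9, 0.9, 0.5, 0.4, 0.3, 0.2, 0.2, 0.2, 0.2, 0.2, 0.2, 0.2]' --delta_pos '[[0, -0.03, 0.07], [0, -0.03, 0.07], [0, -0.03, 0.07], [0, -0.03, 0.07], [0, -0.03, 0.05], [0, -0.03, 0.05], [0, 0, -0.5], [0, 0, -3], [0, 0, -7], [0, 0, -13], [0, 0, -13], [0, 0, -13]]' --turn '[[0, 0, 0], [0, 0, 0], [0, 0, 0], [0, 0, 0], [0, 0, 0], [0, 0, 0], [0, 0, 0], [0, 0, 0], [0, 0, 0], [0, 0, 0], [0, 0, 0], [0, 0, 0]]'

```text
time: 69.85
position: [0.6011, -0.0671, 0.224]
tool_rot: [0.804, 0.568, 0.101, 0.141]
ft_force: [0.8, -0.2, -0.3]
grip_width: 0.0351
grip_force: 0.0
```

Run:
```python
from h import *
st()
D=down(np.radians(-19.5))
go(([.50,.25,.28],D))
```

```text
t69.85 p [ 0.6011 -0.0671  0.224 ] yawY -19.52 z [ 0.323 -0.113 -0.94 ] F [ 0.8 -0.2 -0.3] w 0.0351 g 0.0 q [-0.29  0.39  1.75 -0.03  0.65  0.07]
d [ 26.53 -16.99 -12.1 ] turn [ 0.349 -0.002  0.   ] rows>= 6
```

I move clear and look at everything.

Emit:
play_rows --gripper '[0.2, 0.2, 0.2, 0.2, 0.2, 0.2, 0.2, 0.2, 0.2]' --delta_pos '[[4, -2.5, -2], [8, -5, -4], [12, -8, -6], [17, -11, -8], [22, -14, -10], [26, -16, -12], [26, -16, -12], [26, -16, -12], [26, -16, -12]]' --turn '[[0, 0, 0], [0.06, 0, 0], [0.12, 0, 0], [0.2, 0, 0], [0.27, 0, 0], [0.35, 0, 0], [0.35, 0, 0], [0.35, 0, 0], [0.35, 0, 0]]'

```text
time: 70.97
position: [0.5071, 0.2403, 0.281]
tool_rot: [0.817, 0.577, -0.001, -0.001]
ft_force: [0.3, 0.6, -0.7]
grip_width: 0.0346
grip_force: 0.0
```

Run:
```python
from chk import *
chk()
c=mean("top",1); s=mean("scene",1)
for o in rects(c,(340,205,405,270),lambda im:(im[...,0]-im[...,2]>35),.06): print("block",*o)
for o in rects(c,(340,205,405,270),lambda im:(im[...,0]>190)&(im[...,0]-im[...,2]>55),.13): print("handle",*o)
a=cv2.resize(s["im"][130:300,100:310],None,fx=2.4,fy=2.4,interpolation=cv2.INTER_CUBIC)
b=cv2.resize(c["im"][140:270,340:510],(int(170*1.75),int(130*1.75)),interpolation=cv2.INTER_CUBIC)
q=np.zeros((a.shape[0],a.shape[1]+b.shape[1],3)); q[:,:a.shape[1]]=a; q[:b.shape[0],a.shape[1]:]=b
print(q.shape); cv2.imwrite("pics/end.png",np.clip(q,0,255).astype(np.uint8)[...,::-1])
```

```text
ledge top face: x -26.4 y 135.0 [627.5 -76.1] 83.3 23.8 71.1
ledge top face: x -25.9 y 44.1 [ 597.6 -162. ] 83.1 23.6 70.8
ledge top face: x -25.7 y -46.0 [ 567.7 -247. ] 83.1 23.7 70.4
ledge top face: x -25.4 y -136.7 [ 537.7 -332.6] 83.3 24.0 71.0
ledge top face: x 185.8 y -168.4 [ 726.2 -432.9] 79.7 40.0 177.9
block [452.1 -48.9] 105.5 76.8 174.9
handle [452.7 -50. ] 59.2 24.6 173.7
(408, 801, 3)
```

View pics/end.png

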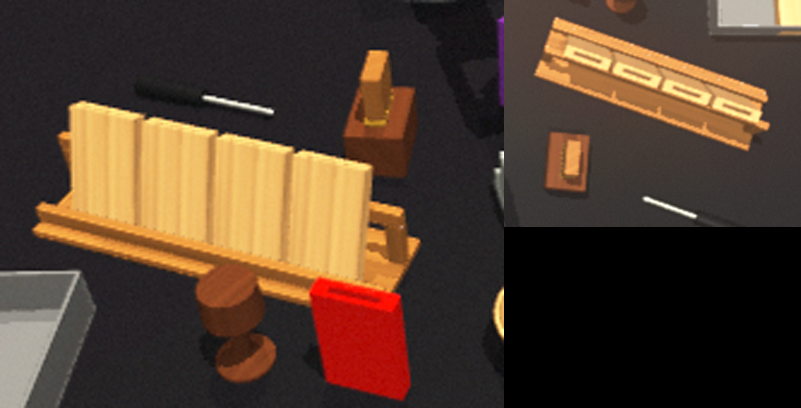

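All four boards lean evenly on the ledge (scene half, about 70–370, 100–280). The gauge sits upright and home in the shifted block (380,115).

```bash
python3 -c "
from rig import robot
print(robot.hand_in())"
```

```text
the job is handed in; nothing more can be done
None
```

The job is handed in, with no score returned: boards 1, 3, 4 and 5 (place 2 was empty) were gauged left to right and all lean on the show ledge, and the gauge is parked home in its block, which got knocked about 16 mm aside during the run with the gauge still in it.

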